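# Wash up the clay corner: scrub the slip jar and rack the rollers to dry

## Robot

A 6-joint arm with a two-finger parallel gripper is mounted at the origin on the work surface. World frame = base frame: x ahead of the robot, y to its left, z up, the work surface at z = 0. Lengths are in m, angles in rad, forces in N, time in s.
With the tool pointing down it reaches from about 0.35 to 0.775 m from the base axis. Payload 7.3 kg.
Tool frame: the origin (TCP) lies at the very end of the fingers, on their centre line; the grasp point (between the pads) lies 19 mm behind it; x points along the fingers, y is the direction in which the jaws open and shut, and the axes are right-handed (so a half turn about x gives the same grasp; the last joint's range is limited). The gripper opens to 92 mm and grips with 3 to 60 N. Pads are 19 mm wide; open, the fingers measure 130 mm over their backs; the gripper's body (75 mm by 190 mm) begins 47 mm behind the grasp point.
Start: joints at [1.143, 0.342, 1.524, -0, 1.275, -0.146], TCP at [0.146, 0.504, 0.227] pointing down, gripper open.
Joint ranges: [-2.53, 2.53], [-0.77, 2.02], [0.04, 2.7], [-1, 4.14], [0.28, 2.66], [-3.11, 3.11]. Speed limits (rad/s): [2.57, 2.57, 3.14, 3.14, 3.14, 3.14].

## Interface

Orientations are given as a unit quaternion [x, y, z, w].
In Python, from bench import bot gives the robot as it stands.
- The arm moves only by the tool step_arm, never from a script. Its argument "deltas" is a list of rows, each a list of 2 entries, a list of its own where there are three numbers: the shift along the tool's x, y, z in mm, then the turn about the tool's x in rad. In form: [[[tx, ty, tz], turn], ...]. A call has 1 to 12 rows; each row is the pose to reach, as a shift and turn from the pose measured when the call began, along the tool's axes at that moment; what a row does not reach only later rows make up. A row lasts 1/12 s, in which the tool goes at most 41.7 mm and 7.16 degrees, less where a joint would pass 70% of its speed; a pose out of reach is approached as far as the arm can. A call with a gripper value outside its range is refused whole. "claw" is the closure in counts, from 0 (fully open) to 255 (shut), set as the call begins (left out, the last holds). The fingers move at their own pace and stop on an object; "squeeze" is the grip in N (left out, the last holds). Time passes only in rows, so rows that repeat a pose let the fingers close. It gives the time, the measured TCP pose, the force and the opening at its end, in the units of the state.
- bot.sense(): the state, without advancing time (a new reading comes with each control period).
- bot.snapshot(name): name is "scene" or "side" or "wrist"; returns a dict with "pixels" (480x640x3 uint8, blue, green, red), "K" (3x3 intrinsics, pixels), "R" (3x3) and "t" (3): a world point X has camera coordinates R X + t. Camera axes: x right, y down, z forward; pixel columns grow to the right and rows downward; lengths in m; the calibration is good to about 2 mm. A picture is of the moment at which its call begins. There is no depth.
- bot.finish_job(): hands the job in, once; it reports no verdict.
The state is a dict: "time_s": time; "q": joint angles; "joint_vel": joint speeds; "tau": joint torques, N m; "ee_pos": TCP position; "ee_rot": TCP orientation; "contact_force": force on the tool from outside, world axes, zero at the start; "moment": the same for the moment, N m; "opening": opening from 0.0 (shut) to 1.0 (fully open).
Only numpy, scipy, OpenCV 4.12 (cv2) and the standard library are available. Lean on these libraries where they do the work, as an engineer would, in place of code of your own. Each camera call takes 0.05 s, during which the arm holds its last target.

## Task

Do the washing-up at the clay table: scrub the inside of the stoneware jar with the bottle brush, four full strokes, each down to the bottom and up again until the bristles come out at the rim, and stand the brush back in its pot. Put everything washed on the drying rack: stand the jar upright on the free end of the drip tray, and lay every roller from the wash tray across the two wooden boards in a pair of facing V-notches, middle over the rack, so that it cannot roll. Do not knock the jar over, and leave the other things on the table where they are.

Things in the scene. Friction and masses are not known exactly. Their poses are not given: they have to be found in the camera images.
- roller_thick: thick plain pale-wood clay roller, 40 mm diameter, 170 mm long, plain cylinder. Origin at the middle of its axis; its own x axis runs along the roller. May be absent.
- roller_slim: slim dark-wood clay roller, 32 mm diameter, 170 mm long, plain cylinder. Origin at the middle of its axis; its own x axis runs along the roller. May be absent.
- roller_ribbed: clay roller of mid-brown wood with paler shallow bands round it, 38 mm diameter, 170 mm long, plain cylinder. Origin at the middle of its axis; its own x axis runs along the roller. May be absent.
- roller_plastic: plain white plastic clay roller, 36 mm diameter, 170 mm long, plain cylinder. Origin at the middle of its axis; its own x axis runs along the roller. May be absent.
- rack: Fixed drying rack: grey drip tray 220 x 410 mm (its x, y), floor 8 mm and lip 18 mm above the table, and on it two upright wooden boards along y at x = -45 and +45 mm, 12 mm thick, tops 74 mm above the table, from y = -197 to +93 mm, with four pairs of facing V-notches. Origin on the table under the tray's centre; x is across the rack (the way rollers lie), y along it.
- notch0 (a point): Pair 1 of V-notches, at y = -160 mm of the rack: 90 degrees, 44 mm wide at the top, 22 mm deep. The point lies midway between the boards at the height of the notch bottoms, 52 mm above the table; a roller of radius r lying there has its axis 1.414 r higher.
- notch1 (a point): Pair 2 of V-notches, at y = -88 mm of the rack: 90 degrees, 44 mm wide at the top, 22 mm deep. The point lies midway between the boards at the height of the notch bottoms, 52 mm above the table; a roller of radius r lying there has its axis 1.414 r higher.
- notch2 (a point): Pair 3 of V-notches, at y = -16 mm of the rack: 90 degrees, 44 mm wide at the top, 22 mm deep. The point lies midway between the boards at the height of the notch bottoms, 52 mm above the table; a roller of radius r lying there has its axis 1.414 r higher.
- notch3 (a point): Pair 4 of V-notches, at y = 56 mm of the rack: 90 degrees, 44 mm wide at the top, 22 mm deep. The point lies midway between the boards at the height of the notch bottoms, 52 mm above the table; a roller of radius r lying there has its axis 1.414 r higher.
- jar_bay (a point): Point on the drip tray's floor (8 mm above the table) in the middle of its free end, where there is room for the jar.
- wash_tray: Fixed shallow turquoise wash tray with the wet rollers in it, 220 x 400 mm, wall 5 mm, floor 5 mm above the table, lip 14 mm above the table; origin under its centre, on the table; x across it, y along its length.
- slip_jar: Loose straight-sided stoneware jar, open at the top, 62 mm outside diameter, 110 mm high, wall 3.5 mm, inner floor 6 mm above its underside, about 0.35 kg. Origin at the centre of its underside, z up its axis.
- brush: Bottle brush, 208 mm long, standing bristles down in its pot. Origin at the lower (bristle) end, z up along the brush: white bristles 36 mm diameter from 0 to 66 mm, thin wire stem to 120 mm, wooden handle 20 mm diameter from 120 to 208 mm. About 90 g.
- brush_pot: Fixed white round pot for the brush, 60 mm diameter at the foot, 70 mm high, inner floor 6 mm above the table, mouth 46 mm inside diameter. Origin at the centre of its underside, on the table, z up.
- glaze_tub: Bystander, not part of the job: closed round blue plastic glaze tub with a black lid, about 72 mm diameter, 85 mm high. Origin at the centre of its underside.
- tool_crock: Bystander, not part of the job: terracotta crock, 74 mm diameter, with wooden tools standing in it, about 120 mm high in all. Origin at the centre of its underside.
- tape_roll: Bystander, not part of the job: roll of packing tape lying flat, 100 mm diameter, 45 mm high. Origin at the centre of its underside.
- bisque_bowl: Bystander, not part of the job: unglazed clay-coloured bowl, 100 mm diameter, 50 mm high. Origin at the centre of its underside.
- wood_knife: Bystander, not part of the job: wooden modelling knife lying flat, 150 x 18 x 7 mm. Origin at the centre of its underside.
- bisque_cup: Bystander, not part of the job: unglazed clay-coloured cup, 72 mm diameter, 75 mm high. Origin at the centre of its underside.

How it is judged:
On the way, in this order (a step that is already met when the one before it is completed fails the run):
1. first stroke: the brush reaches the bottom of the standing jar (its end within 16 mm of the inner floor) (horizontal distance between brush and slip_jar below 0.03 m and angle between slip_jar's own z axis and vertical below 0.2 rad and z of brush in the frame of slip_jar between 0 and 0.022 m), for 0.05 s.
2. first stroke: the brush is drawn up until its bristles come up to the rim (its end 39 mm or more above the inner floor) (z of brush in the frame of slip_jar above 0.045 m), for 0.05 s.
3. second stroke: the brush reaches the bottom of the standing jar (its end within 16 mm of the inner floor) (all of step 1), for 0.05 s.
4. second stroke: the brush is drawn up until its bristles come up to the rim (its end 39 mm or more above the inner floor) (z of brush in the frame of slip_jar above 0.045 m), for 0.05 s.
5. third stroke: the brush reaches the bottom of the standing jar (its end within 16 mm of the inner floor) (all of step 3), for 0.05 s.
6. third stroke: the brush is drawn up until its bristles come up to the rim (its end 39 mm or more above the inner floor) (z of brush in the frame of slip_jar above 0.045 m), for 0.05 s.
7. fourth stroke: the brush reaches the bottom of the standing jar (its end within 16 mm of the inner floor) (all of step 5), for 0.05 s.
8. fourth stroke: the brush is drawn up until its bristles come up to the rim (its end 39 mm or more above the inner floor) (z of brush in the frame of slip_jar above 0.045 m), for 0.05 s.
At the end, for the whole second after the job is handed in: Every roller present rests released in a pair of facing V-notches (height within 5 mm, 0.09 rad, middle within 25 mm of the rack's centre line); the jar stands on the drip tray's free end; the brush stands on the floor of its pot, leaning under 0.25 rad; all at rest (z of roller_thick in the frame of rack between 0.0753 and 0.0853 m and x of roller_thick in the frame of rack between -0.025 and 0.025 m and angle between the x axis of each of roller_thick, roller_slim, roller_ribbed, roller_plastic and the x axis of rack, either way round below 0.09 rad and linear speed of each of roller_thick, roller_slim, roller_ribbed, roller_plastic, slip_jar, brush below 0.03 m/s and z of roller_slim in the frame of rack between 0.0696 and 0.0796 m and x of roller_slim in the frame of rack between -0.025 and 0.025 m and z of roller_ribbed in the frame of rack between 0.0739 and 0.0839 m and x of roller_ribbed in the frame of rack between -0.025 and 0.025 m and z of roller_plastic in the frame of rack between 0.0725 and 0.0825 m and x of roller_plastic in the frame of rack between -0.025 and 0.025 m and y of slip_jar in the frame of rack between 0.11 and 0.182 m and x of slip_jar in the frame of rack between -0.078 and 0.078 m and z of slip_jar in the frame of rack between 0.003 and 0.014 m and angle between slip_jar's own z axis and vertical below 0.1 rad and horizontal distance between brush and brush_pot below 0.014 m and z of brush in the frame of brush_pot below 0.016 m and angle between brush's own z axis and vertical below 0.25 rad); the robot touches nothing.
It fails at once if the jar is knocked over (angle between slip_jar's own z axis and vertical above 0.6 rad).
It fails at once if something else on the table is disturbed (moved more than 30 mm) (distance of any of glaze_tub, tool_crock, tape_roll, bisque_bowl, wood_knife, bisque_cup from where it was at the start of the episode above 0.03 m).
Of roller_thick, roller_slim, roller_ribbed, roller_plastic only 2 to 4 are there at a start; the rules pass over those that are not, and their reading is None.
At some moment in a run one of roller_thick, roller_slim, roller_ribbed, roller_plastic may be knocked a few centimetres aside while the robot is not near it.
It also fails if it takes over 210 s, if anything falls off the work surface, if the arm or the gripper's body presses on something with over 40 N, if the wrist force passes 120 N, or if a joint passes its speed limit or range.

## Working session

There is one attempt and no reset: what is moved stays moved. The work goes in short steps, Python scripts to look and compute and a tool call to move; the robot and the scene stay as the last step left them, time stands still between calls to the robot, and variables do not carry over. Pictures are saved under pics/ and viewed, and the job is handed in when it is done.

Besides the shell and the picture viewer there is one more tool, called after "Emit:" as a command line: name --argument value ..., lists and objects as JSON in quotes. step_arm: Moves the arm, as the interface text tells. Its arguments: {"type":"object","properties":{"deltas":{"type":"array"},"claw":{"type":"number"},"squeeze":{"type":"number"}},"required":["deltas"]}

```bash
ls; mkdir -p pics
python3 - <<'E'
from bench import bot
import cv2
print(bot.sense())
for n in ["scene","side","wrist"]:
    s=bot.snapshot(n); cv2.imwrite(f"pics/{n}0.png",s["pixels"]); print(n,s["K"],s["R"],s["t"])
E
```

```text
pics
{'time_s': 0.0, 'q': array([ 1.14300114e+00,  3.42702100e-01,  1.52504585e+00,  5.69492160e-05,
        1.27540708e+00, -1.45988028e-01]), 'joint_vel': array([ 0.00097897, -0.0004679 ,  0.00085959, -0.00109881,  0.00112186,
        0.00166672]), 'tau': array([ 2.17047855e-04, -4.31227076e+01, -2.44225448e+01,  7.19799497e-02,
        5.55974082e-02, -1.50286869e-04]), 'ee_pos': array([0.14577739, 0.50391646, 0.22604561]), 'ee_rot': array([ 0.09878595,  0.70027274, -0.09983466,  0.69992318]), 'contact_force': array([ 0.32570603, -0.83813345, -0.70971333]), 'moment': array([-0.00517855,  0.01273904, -0.04865725]), 'opening': 0.9999979643707754}
scene [[590.91297973   0.         318.03115376]
 [  0.         590.91297973 242.87990103]
 [  0.           0.           1.        ]] [[ 0.34512088  0.93855632 -0.00190161]
 [ 0.71059272 -0.26261788 -0.65275557]
 [-0.61314726  0.2239283  -0.7575662 ]] [-0.23207505 -0.39988383  1.87496854]
side [[551.98270129   0.         325.00900469]
 [  0.         551.98270129 236.06716691]
 [  0.           0.           1.        ]] [[ 0.87495195 -0.48418954 -0.00442433]
 [-0.30457907 -0.54323878 -0.78238303]
 [ 0.37641821  0.68589512 -0.62278184]] [-0.54457073  0.27089947  1.47197667]
wrist [[348.64456169   0.         318.36087049]
 [  0.         348.64456169 242.68980634]
 [  0.           0.           1.        ]] [[ 0.27861019  0.96040063 -0.00264593]
 [ 0.91655257 -0.26506496  0.29945277]
 [ 0.28689329 -0.08585573 -0.95410745]] [-0.52439335 -0.03748387  0.39208212]
```

View pics/scene0.png

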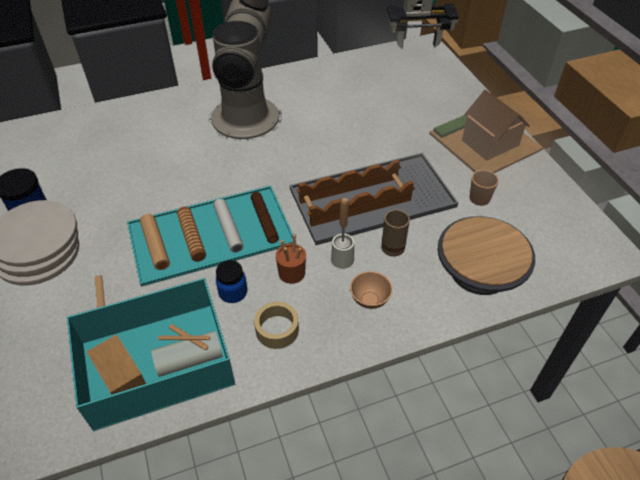

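View pics/side0.png

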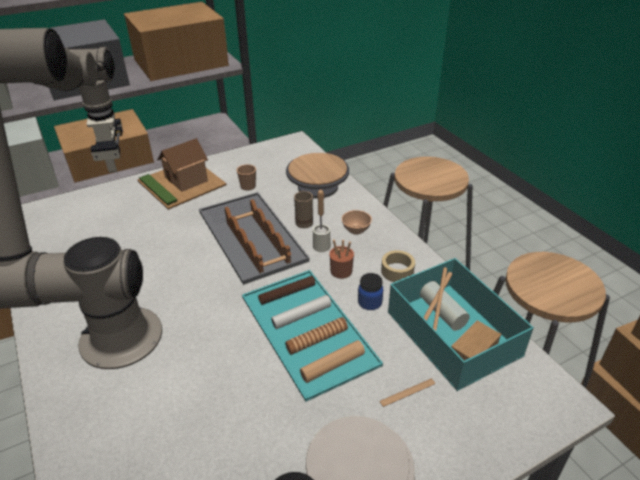

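View pics/wrist0.png

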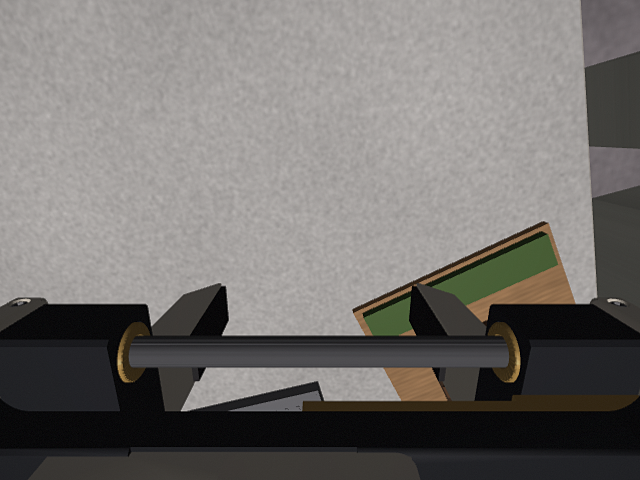

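The scene view shows four rollers in the turquoise tray (150,240; 190,232; 228,224; 264,217), the rack (375,195) with its free end at right, the jar (395,232), the brush in its pot (343,245), the tub (231,280), crock (291,260), tape (277,322), bowl (371,290), cup (483,187) and knife (100,292). Next I'll look at enlarged crops.

```bash
cat > h.py <<'E'
import numpy as np, cv2
from bench import bot
from scipy.spatial.transform import Rotation as Rot
from scipy.optimize import least_squares
def ray(s,u,v):
    d=s["R"].T@np.linalg.solve(s["K"],[u,v,1.]); return -s["R"].T@s["t"],d
def onz(s,u,v,z):
    c,d=ray(s,u,v); return c+d*(z-c[2])/d[2]
def proj(s,X):
    p=s["K"]@(s["R"]@np.asarray(X,float)+s["t"]); return p[:2]/p[2]
def tri(obs):
    A=np.zeros((3,3));b=np.zeros(3)
    for s,u,v in obs:
        c,d=ray(s,u,v); d/=np.linalg.norm(d); P=np.eye(3)-np.outer(d,d); A+=P;b+=P@c
    return np.linalg.solve(A,b)
def crop(s,name,x0,y0,w,h,f):
    im=cv2.resize(s["pixels"][y0:y0+h,x0:x0+w],None,fx=f,fy=f,interpolation=cv2.INTER_CUBIC)
    for k in range(0,w,20): cv2.putText(im,str(x0+k),(k*f,8),0,.3,(0,0,255),1); cv2.line(im,(k*f,10),(k*f,16),(0,0,255),1)
    for k in range(0,h,20): cv2.putText(im,str(y0+k),(0,k*f),0,.3,(0,0,255),1); cv2.line(im,(20,k*f),(26,k*f),(0,0,255),1)
    cv2.imwrite(f"pics/{name}.png",im)
def delta(target,yaw=None):
    """tool-frame shift mm to world target"""
    st=bot.sense(); R=Rot.from_quat(st["ee_rot"]).as_matrix()
    return np.round(R.T@(np.asarray(target)-st["ee_pos"])*1000,1)
E
python3 - <<'E'
from h import *
import pickle
S=bot.snapshot("scene");D=bot.snapshot("side")
pickle.dump((S,D),open("s0.pkl","wb"))
crop(S,"sA",120,180,190,110,4);crop(S,"sB",280,140,190,150,4)
crop(D,"dA",190,180,200,150,4);crop(D,"dB",230,260,160,140,4)
R=Rot.from_quat(bot.sense()["ee_rot"]).as_matrix();print(R)
E
```

```text
[[-2.59538192e-04  2.78093945e-01  9.60553846e-01]
 [-5.35152324e-04  9.60553702e-01 -2.78094048e-01]
 [-9.99999823e-01 -5.86218649e-04 -1.00477750e-04]]
```

View pics/sA.png

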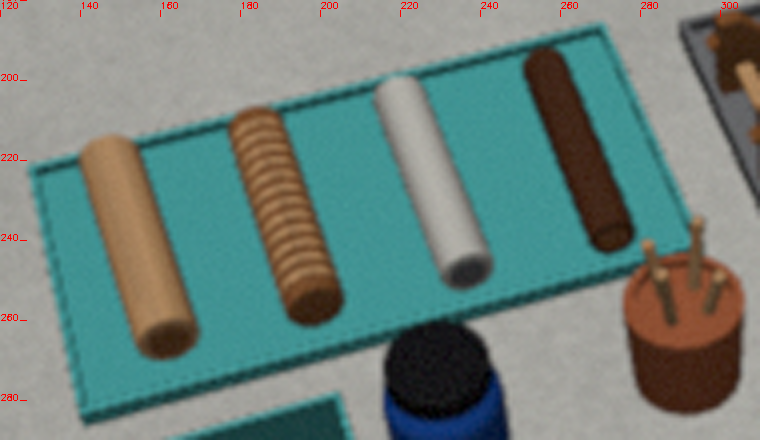

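View pics/sB.png

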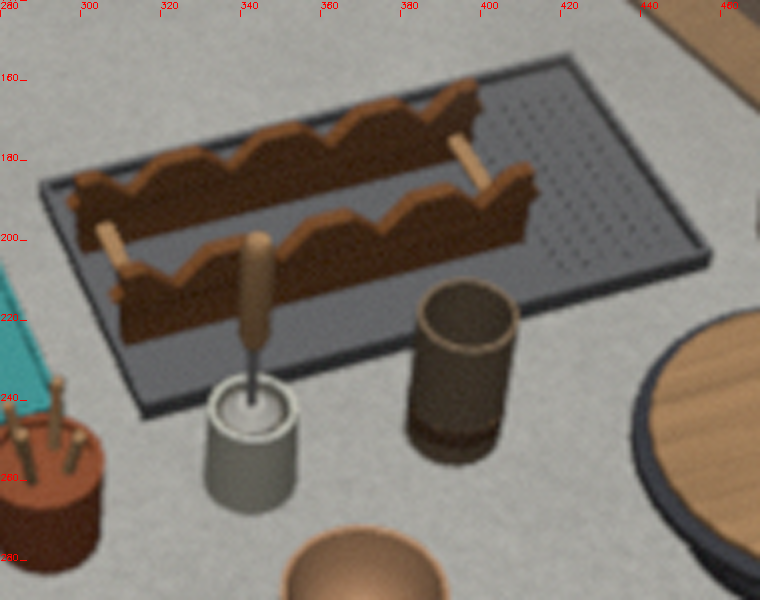

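View pics/dA.png

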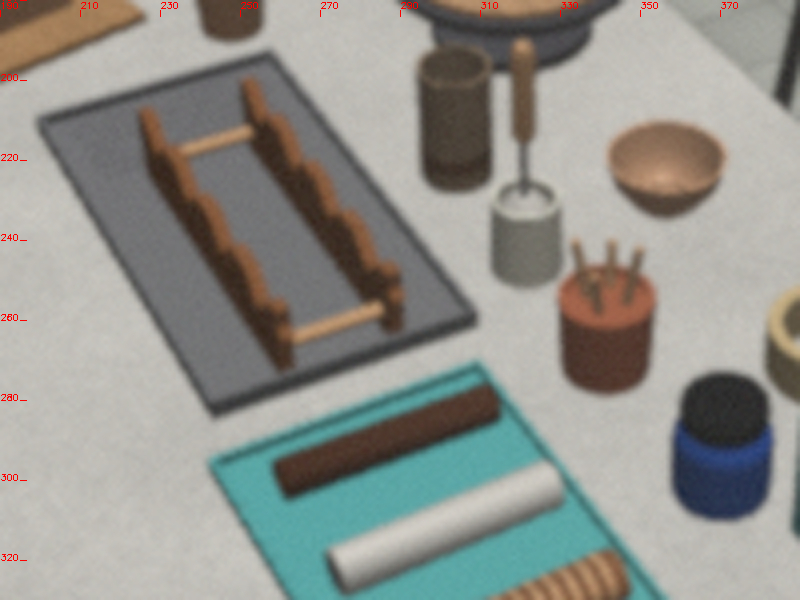

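View pics/dB.png

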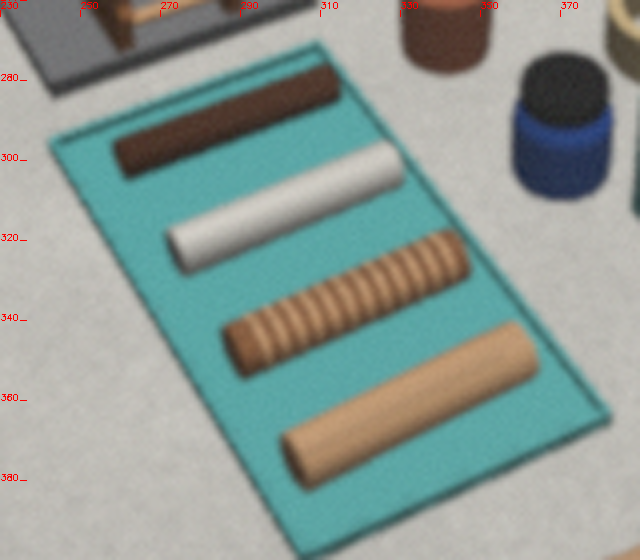

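Silhouettes and corners are clear in both views, so I'll fit poses now.

```bash
cat > m0.py <<'E'
from h import *
import pickle
S,D=pickle.load(open("s0.pkl","rb"))
def fitrect(w,l,z,obs,x0):
    C=np.array([[-w/2,-l/2],[w/2,-l/2],[w/2,l/2],[-w/2,l/2]])
    def P(p):
        c,s=np.cos(p[2]),np.sin(p[2]); return C@np.array([[c,s],[-s,c]])+p[:2]
    def f(p):
        r=[]
        for s,px in obs:
            for X,u in zip(P(p),px):
                if u is not None: r+=list(proj(s,[*X,z])-u)
        return r
    o=least_squares(f,x0,loss="soft_l1"); return o.x,np.round(o.fun,1)
for s,nm in((S,"S"),(D,"D")):
  pass
ra=[(290.5,186.2),(422.5,154),(458,203.8),(315.8,243)]; rd=[(243.8,283),(200,210.8),(257.5,193),(309.3,259.5)]
print("rackS",[np.round(onz(S,*u,.018),3) for u in ra]);print("rackD",[np.round(onz(D,*u,.018),3) for u in rd])
wa=[(128.3,222.5),(270.5,186.8),(295,241.3),(141.3,285)]; wd=[(306.3,399.5),(242.5,295.8),(310,270.5),(382.5,365)]
print("wS",[np.round(onz(S,*u,.014),3) for u in wa]);print("wD",[np.round(onz(D,*u,.014),3) for u in wd])
print("pot",onz(S,343,242,.07),onz(D,321.8,230,.07))
print("jar",onz(S,397,218.8,.11),onz(D,303.8,197.5,.11))
print("brushtop",tri([(S,344.5,199.5),(D,320.8,191.3)]))
for n,r,a,b in [("thick",.02,(154.2,241.7),(332.8,361)),("ribbed",.019,(191.2,234),(316.8,335.5)),("white",.018,(228,225.4),(301.8,311.5)),("slim",.016,(264.6,217.1),(287,290.3))]:
    print(n,onz(S,*a,.005+r),onz(D,*b,.005+r))
for n,z,a in [("crock",.06,(291,257)),("tub",.085,(229,270)),("bowl",.05,(371,285)),("tape",.045,(277,316)),("cup",.075,(484,178))]: print(n,onz(S,*a,z))
# rack: order (-x,-y),(+x,-y),(+x,+y),(-x,+y)
E
python3 m0.py
```

```text
rackS [array([0.369, 0.03 , 0.018]), array([0.374, 0.435, 0.018]), array([0.591, 0.433, 0.018]), array([0.589, 0.025, 0.018])]
rackD [array([0.362, 0.018, 0.018]), array([0.368, 0.426, 0.018]), array([0.584, 0.429, 0.018]), array([0.577, 0.017, 0.018])]
wS [array([ 0.347, -0.414,  0.014]), array([ 0.348, -0.022,  0.014]), array([ 0.562, -0.022,  0.014]), array([ 0.565, -0.415,  0.014])]
wD [array([ 0.339, -0.421,  0.014]), array([ 0.34 , -0.025,  0.014]), array([ 0.558, -0.024,  0.014]), array([ 0.552, -0.424,  0.014])]
pot [0.65095206 0.07283587 0.07      ] [0.64929774 0.0686145  0.07      ]
jar [0.65893544 0.20944755 0.11      ] [0.65637436 0.2023827  0.11      ]
brushtop [0.64875292 0.07232971 0.21339157]
thick [ 0.44818237 -0.36072018  0.025     ] [ 0.44521671 -0.36053992  0.025     ]
ribbed [ 0.4540281  -0.26692706  0.024     ] [ 0.45025199 -0.26696567  0.024     ]
white [ 0.45677355 -0.17052629  0.023     ] [ 0.45558495 -0.17032523  0.023     ]
slim [ 0.45955268 -0.07207582  0.021     ] [ 0.45728987 -0.07379578  0.021     ]
crock [ 0.64397383 -0.05869306  0.06      ]
tub [ 0.65098316 -0.21093065  0.085     ]
bowl [0.78094889 0.09189152 0.05      ]
tape [ 0.78403816 -0.13926314  0.045     ]
cup [0.57552295 0.50834813 0.075     ]
```

```bash
cat >> h.py <<'E'
def plan(target,yaw=0.0,n=None):
    """tool shift (mm) and turn to a tool-down pose whose y axis is at world angle 90deg+yaw"""
    st=bot.sense(); R=Rot.from_quat(st["ee_rot"]).as_matrix()
    d=R.T@(np.asarray(target)-st["ee_pos"])*1000
    cur=np.arctan2(-R[0,1],R[1,1]); print("t",round(st["time_s"],2),"pos",np.round(st["ee_pos"],4),"yaw",round(cur,4),"F",np.round(st["contact_force"],1),"open",round(st["opening"],3),"-> shift",np.round(d,1),"turn",round(-(yaw-cur),4),"rows",round(np.linalg.norm(d)/41.7,1))
E
python3 - <<'E'
from h import *
s=bot.snapshot("wrist");R=Rot.from_quat(bot.sense()["ee_rot"]).as_matrix()
c=-s["R"].T@s["t"]; print("cam in tool mm",R.T@(c-bot.sense()["ee_pos"])*1000, "axis in tool",R.T@s["R"][2])
plan([0.45,0.23,0.30]);plan([0.57,0.15,0.32])
E
```

```text
cam in tool mm [-157.68813809    0.5854221   -81.29351416] axis in tool [ 0.95405828 -0.00163297  0.29961665]
t 0.3 pos [0.1459 0.5042 0.2265] yaw -0.2818 F [-0.6 -0.2 -0.2] open 0.999 -> shift [ -73.4 -178.9  368.3] turn -0.2818 rows 10.0
t 0.3 pos [0.1459 0.5042 0.2265] yaw -0.2818 F [-0.6 -0.2 -0.2] open 0.999 -> shift [ -93.4 -222.4  505.9] turn -0.2818 rows 13.4
```

Emit:
step_arm --deltas '[[[-93,-20,40],0],[[-93,-40,80],0],[[-93,-60,125],-0.1],[[-93,-80,165],-0.2],[[-93,-100,210],-0.282],[[-93,-120,250],-0.282],[[-93,-140,290],-0.282],[[-93,-160,330],-0.282],[[-93,-180,370],-0.282],[[-93,-200,415],-0.282],[[-93,-215,460],-0.282],[[-93,-222,500],-0.282]]'

```text
time_s: 1.3
ee_pos: [0.4969, 0.1977, 0.3196]
ee_rot: [-0.0, 0.707, -0.0, 0.707]
contact_force: [0.4, 0.5, 0.2]
opening: 0.999
```

Run:
```python
from h import *
import pickle
W=bot.snapshot("wrist");cv2.imwrite("pics/w1.png",W["pixels"]);pickle.dump(W,open("w1.pkl","wb"))
plan([0.57,0.15,0.32])
```

```text
t 1.35 pos [0.5025 0.1934 0.3184] yaw -0.0048 F [ 1.2 -5.3 -1.2] open 1.001 -> shift [ -1.2 -43.1  67.7] turn -0.0048 rows 1.9
```

View pics/w1.png

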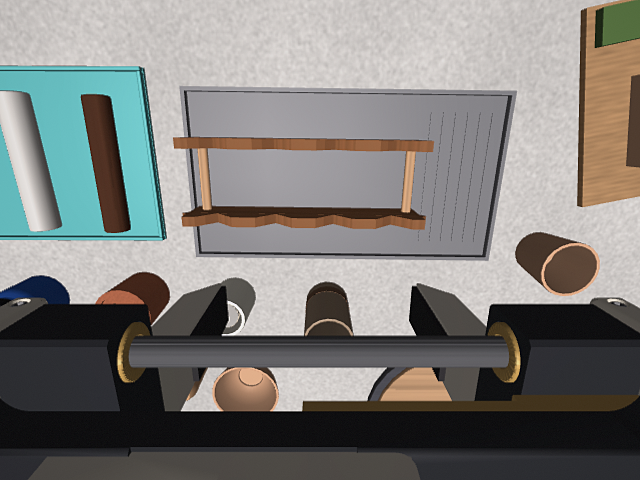

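The wrist view shows the rack's corners at (181,87), (515,92), (489,260), (197,255), the dowels at columns 205 and 408, the jar at about (328,310) and the pot at (235,315). The gripper hides part of it.

```bash
cat > m1.py <<'E'
from h import *
import pickle
W=pickle.load(open("w1.pkl","rb"))
crop(W,"w1c",170,70,190,130,4);crop(W,"w1d",350,70,190,130,4);crop(W,"w1e",170,190,190,150,4);crop(W,"w1f",350,190,190,150,4)
for u in [(181,87),(515,92),(489,260),(197,255)]: print(onz(W,*u,.018).round(4))
E
python3 m1.py
```

```text
[0.3621 0.0312 0.018 ]
[0.3681 0.4366 0.018 ]
[0.5854 0.4367 0.018 ]
[0.5779 0.0279 0.018 ]
```

View pics/w1c.png

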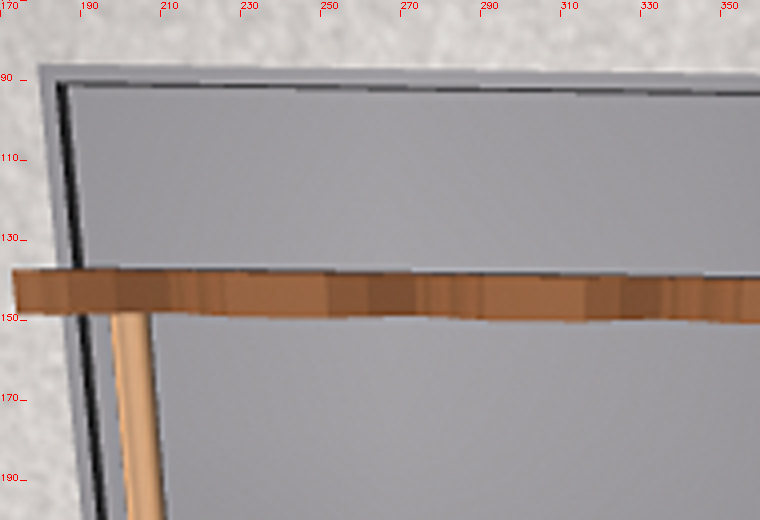

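View pics/w1d.png

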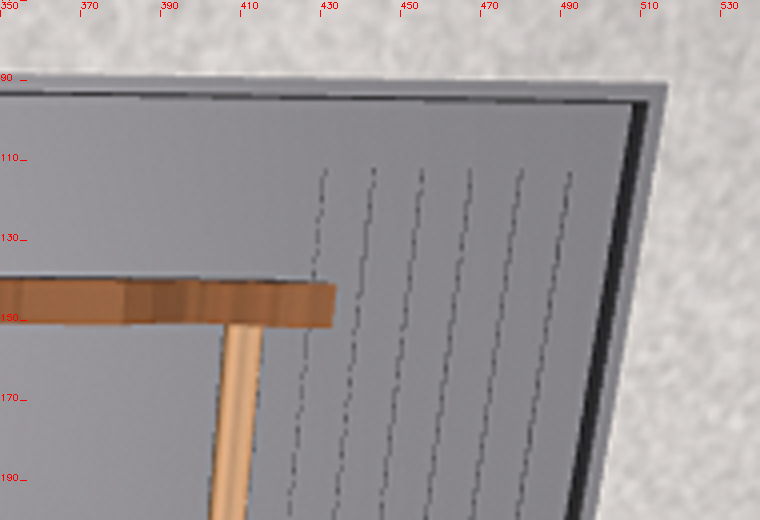

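View pics/w1e.png

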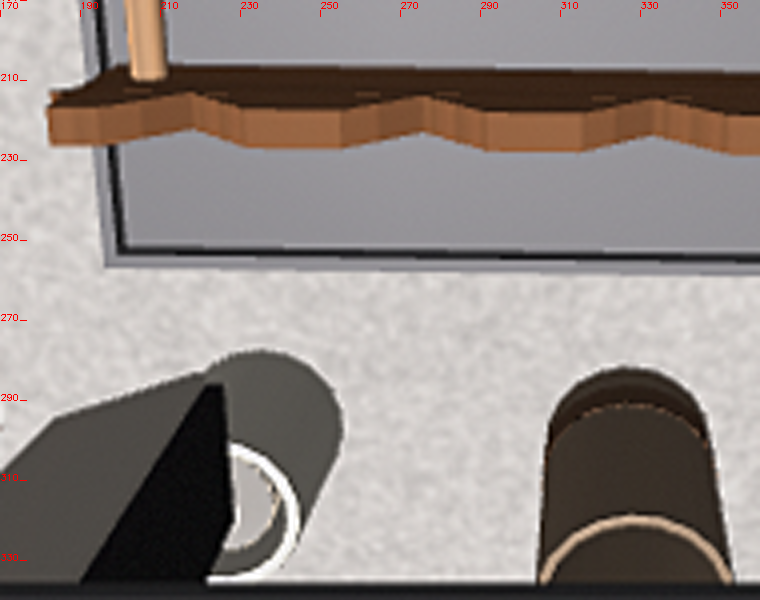

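View pics/w1f.png

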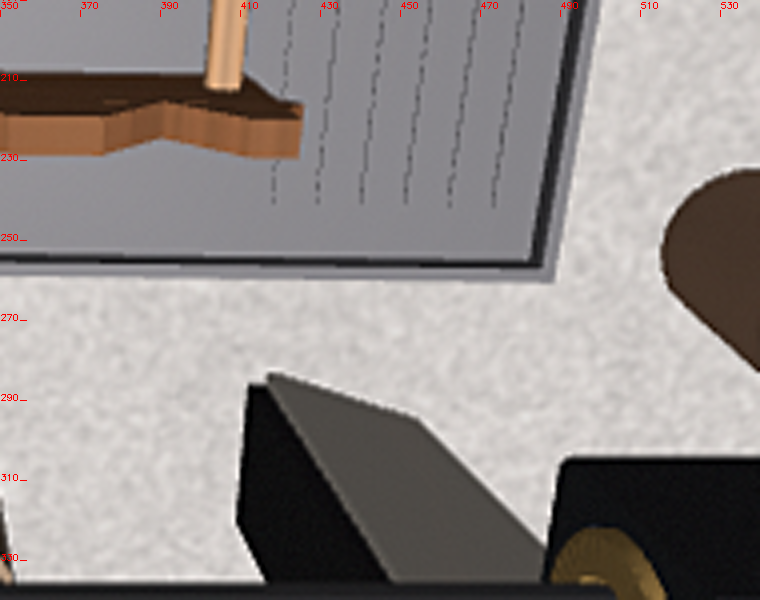

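```bash
cat >> m1.py <<'E'
print("tray");
for u in [(180,86.3),(517,91),(488.3,260.5),(196.3,256.8)]: print(onz(W,*u,.018).round(4))
print("notches (x=rack+.039)")
for u in [(218,213.8),(275.5,213.9),(333.5,214.5),(391.3,215.5)]: print(onz(W,*u,.052).round(4))
print("dowel L");
for z in (.03,.045,.06): print(z,onz(W,202.5,149,z).round(4),onz(W,207,209,z).round(4), "R",onz(W,410.5,152,z).round(4),onz(W,406,212,z).round(4))
print("jar rim -x pt",onz(W,328.5,319.5,.11).round(4),"base -x",onz(W,327.5,282.2,0).round(4))
print("pot base -x",onz(W,235,277.5,0), "pot rim +y", onz(W,244,321,.07))
E
python3 m1.py; python3 m0.py | head -2
```

```text
[0.3621 0.0312 0.018 ]
[0.3681 0.4366 0.018 ]
[0.5854 0.4367 0.018 ]
[0.5779 0.0279 0.018 ]
tray
[0.3613 0.03   0.018 ]
[0.367  0.4388 0.018 ]
[0.5862 0.4358 0.018 ]
[0.5806 0.0266 0.018 ]
notches (x=rack+.039)
[0.5114 0.0724 0.052 ]
[0.5116 0.1441 0.052 ]
[0.5124 0.2165 0.052 ]
[0.5137 0.2886 0.052 ]
dowel L
0.03 [0.4342 0.0538 0.03  ] [0.51   0.0521 0.03  ] R [0.438  0.3121 0.03  ] [0.5141 0.3122 0.03  ]
0.045 [0.4336 0.0587 0.045 ] [0.5068 0.057  0.045 ] R [0.4373 0.3083 0.045 ] [0.5108 0.3084 0.045 ]
0.06 [0.433  0.0635 0.06  ] [0.5037 0.0619 0.06  ] R [0.4365 0.3045 0.06  ] [0.5075 0.3046 0.06  ]
jar rim -x pt [0.6266 0.2096 0.11  ] base -x [0.6272 0.211  0.    ]
pot base -x [0.61959557 0.07385067 0.        ] pot rim +y [0.65174674 0.09948306 0.07      ]
rackS [array([0.369, 0.03 , 0.018]), array([0.374, 0.435, 0.018]), array([0.591, 0.433, 0.018]), array([0.589, 0.025, 0.018])]
rackD [array([0.362, 0.018, 0.018]), array([0.368, 0.426, 0.018]), array([0.584, 0.429, 0.018]), array([0.577, 0.017, 0.018])]
```

Run:
```python
from h import *
import pickle
S,D=pickle.load(open("s0.pkl","rb"))
for z in (.03,.04,.05,.06): print(z,onz(S,305.8,197,z)-[.007,-.001,0],onz(S,393.8,175,z)-[.007,-.001,0])
plan([0.64,0.072,0.30]);plan([0.64,0.072,0.26])
```

```text
0.03 [0.42805791 0.05312829 0.03      ] [0.431344  0.3130191 0.03     ]
0.04 [0.43761393 0.04994667 0.04      ] [0.44087092 0.30753541 0.04      ]
0.05 [0.44716995 0.04676504 0.05      ] [0.45039783 0.30205172 0.05      ]
0.06 [0.45672597 0.04358342 0.06      ] [0.45992475 0.29656803 0.06      ]
t 1.35 pos [0.5025 0.1934 0.3184] yaw -0.0048 F [ 1.2 -5.3 -1.2] open 1.001 -> shift [  19.2 -120.6  138. ] turn -0.0048 rows 4.4
t 1.35 pos [0.5025 0.1934 0.3184] yaw -0.0048 F [ 1.2 -5.3 -1.2] open 1.001 -> shift [  59.2 -120.5  137.9] turn -0.0048 rows 4.6
```

Emit:
step_arm --deltas '[[[20,-25,25],0],[[30,-55,55],0],[[45,-85,85],0],[[65,-105,115],0],[[75,-119,135],-0.005],[[75,-119,135],-0.005],[[75,-119,135],-0.005]]'

```text
time_s: 1.93
ee_pos: [0.6373, 0.0722, 0.2415]
ee_rot: [-0.0, 0.708, -0.002, 0.706]
contact_force: [-1.0, 0.2, -0.7]
opening: 1.003
```

Run:
```python
from h import *
import pickle
W=bot.snapshot("wrist");cv2.imwrite("pics/w2.png",W["pixels"]);pickle.dump(W,open("w2.pkl","wb"))
plan([0.648,0.074,0.24]); print(proj(W,bot.sense()["ee_pos"]))
```

```text
t 1.98 pos [0.6369 0.0733 0.2432] yaw -0.0008 F [0.2 0.6 0.5] open 0.998 -> shift [ 3.2  0.7 11.1] turn -0.0008 rows 0.3
[320.00857644 303.87298388]
```

View pics/w2.png

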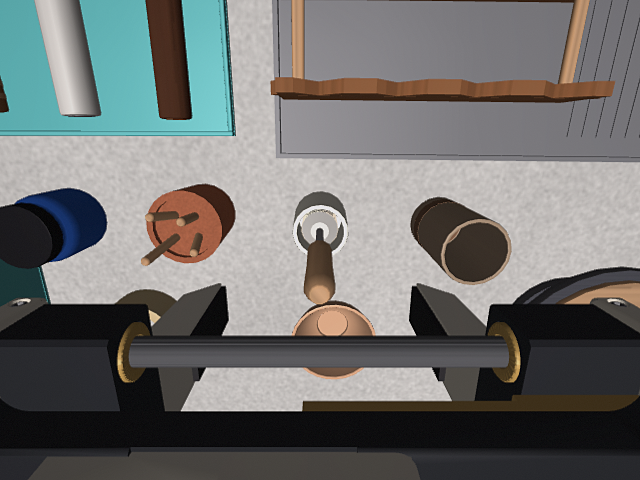

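The wrist view shows the brush top at (319,293), the pot mouth centred at about (320,229) and the jar rim centred at about (477,251), all unobstructed. I'll enlarge it.

Run:
```python
from h import *
import pickle
W=pickle.load(open("w2.pkl","rb"))
crop(W,"w2c",270,180,110,130,5);crop(W,"w2d",400,180,130,120,5)
```

```text
(no output)
```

View pics/w2c.png

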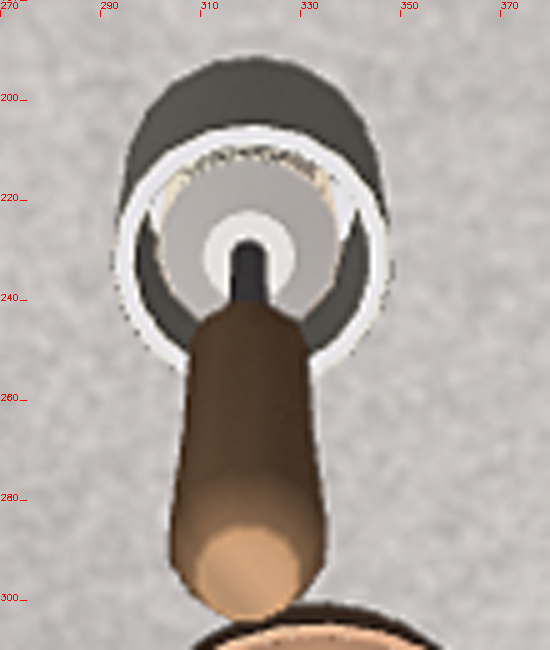

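View pics/w2d.png

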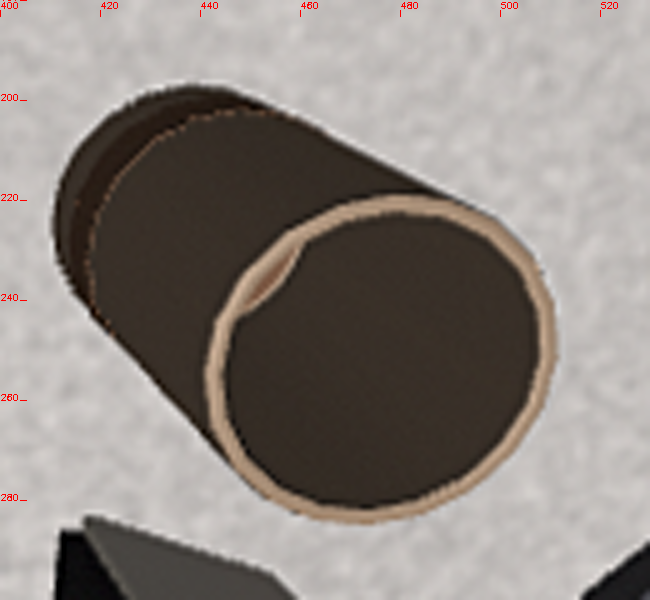

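```bash
cat >> h.py <<'E'
def fitcirc(s,pts,r,z):
    pts=np.array(pts,float); th=np.linspace(0,2*np.pi,721)
    def f(c):
        o=[]
        P=np.array([proj(s,[c[0]+r*np.cos(t),c[1]+r*np.sin(t),z]) for t in th[::6]])
        cv=P.astype(np.float32).reshape(-1,1,2)
        return [cv2.pointPolygonTest(cv,(float(a),float(b)),True) for a,b in pts]
    c0=onz(s,*pts.mean(0),z)[:2]
    o=least_squares(f,c0,diff_step=1e-3); return o.x.round(4),np.round(o.fun,2)
E
python3 - <<'E'
from h import *
import pickle
W=pickle.load(open("w2.pkl","rb"))
print("pot",fitcirc(W,[(297.2,232),(344,232),(320,209.5)],.023,.07))
print("jar",fitcirc(W,[(441,255),(511,249),(481,218.8),(471,284.6)],.031,.11))
print("brush top",onz(W,319.6,294.4,.214),"bristle top",onz(W,319.6,229,.072))
bt=onz(W,319.6,294.4,.214)
plan([bt[0],bt[1],.157])
E
```

```text
pot (array([0.6487, 0.0738]), array([ 0.05,  0.05, -0.  ]))
jar (array([0.6561, 0.2097]), array([0.78, 0.77, 0.55, 0.69]))
brush top [0.64587742 0.07306258 0.214     ] bristle top [0.6445652  0.07285726 0.072     ]
t 1.98 pos [0.6369 0.0733 0.2432] yaw -0.0008 F [0.2 0.6 0.5] open 0.998 -> shift [86.2  0.   8.9] turn -0.0008 rows 2.1
```

Emit:
step_arm --deltas '[[[20,0,9],0],[[45,0,9],0],[[70,0,9],0],[[86,0,9],0],[[86,0,9],0],[[86,0,9],0]]' --claw 0

```text
time_s: 2.48
ee_pos: [0.6455, 0.0742, 0.1583]
ee_rot: [-0.001, 0.707, -0.001, 0.707]
contact_force: [0.5, -0.2, 0.7]
opening: 1.002
```

Emit:
step_arm --deltas '[[[0,0,0],0],[[0,0,0],0],[[0,0,0],0],[[0,0,0],0],[[0,0,0],0],[[0,0,0],0],[[0,0,0],0],[[0,0,0],0]]' --claw 255 --squeeze 25

```text
time_s: 3.15
ee_pos: [0.6455, 0.0742, 0.1582]
ee_rot: [-0.001, 0.707, -0.001, 0.707]
contact_force: [-0.2, -0.6, 0.4]
opening: 0.472
```

Emit:
step_arm --deltas '[[[0,0,0],0],[[0,0,0],0],[[0,0,0],0],[[0,0,0],0],[[0,0,0],0],[[0,0,0],0]]'

```text
time_s: 3.65
ee_pos: [0.6454, 0.0742, 0.1581]
ee_rot: [-0.001, 0.707, -0.001, 0.707]
contact_force: [-0.7, -0.3, -1.3]
opening: 0.214
```

Emit:
step_arm --deltas '[[[-15,0,0],0],[[-40,0,0],0],[[-70,0,0],0],[[-100,0,0],0],[[-125,0,0],0],[[-135,0,0],0],[[-135,0,0],0],[[-135,0,0],0]]'

```text
time_s: 4.32
ee_pos: [0.6451, 0.0746, 0.2921]
ee_rot: [-0.001, 0.707, -0.001, 0.707]
contact_force: [0.3, -0.9, -2.4]
opening: 0.212
```

Run:
```python
from h import *
import pickle
plan([0.6561,0.2097,0.293])
W=bot.snapshot("wrist");S=bot.snapshot("scene");D=bot.snapshot("side")
cv2.imwrite("pics/w3.png",W["pixels"])
pickle.dump((S,D,W),open("s3.pkl","wb"))
crop(S,"s3c",300,130,130,130,5);crop(D,"d3c",270,130,100,110,6)
```

```text
t 4.32 pos [0.6451 0.0746 0.2921] yaw 0.0006 F [ 0.3 -0.9 -2.4] open 0.212 -> shift [ -1.4 135.1  11. ] turn 0.0006 rows 3.3
```

View pics/w3.png

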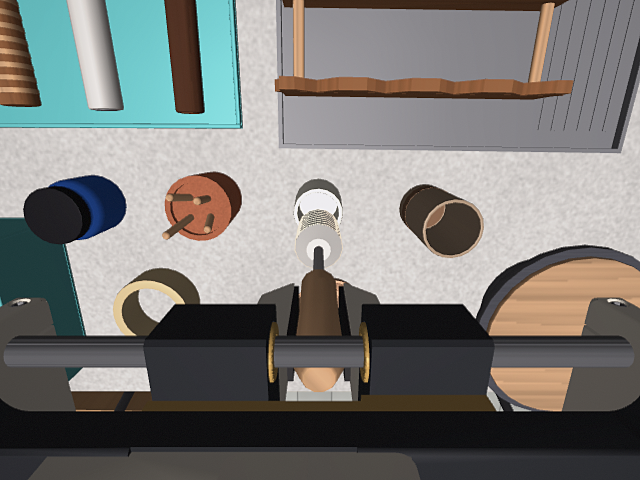

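View pics/s3c.png

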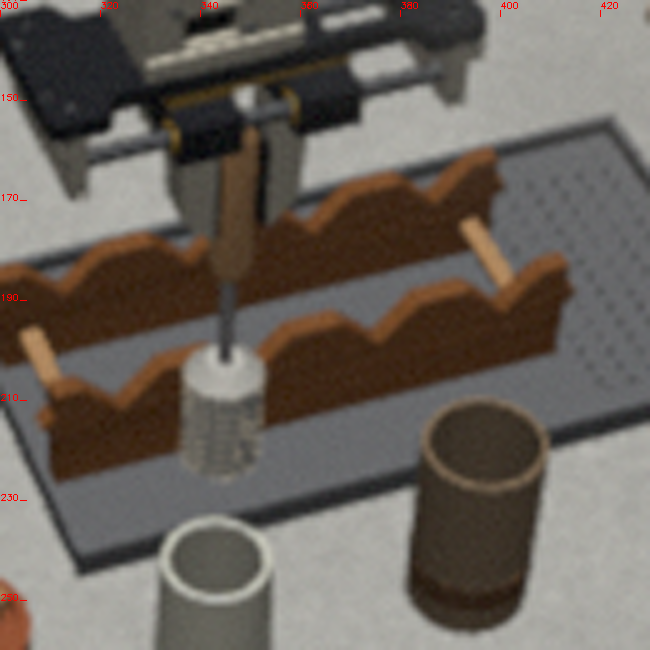

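View pics/d3c.png

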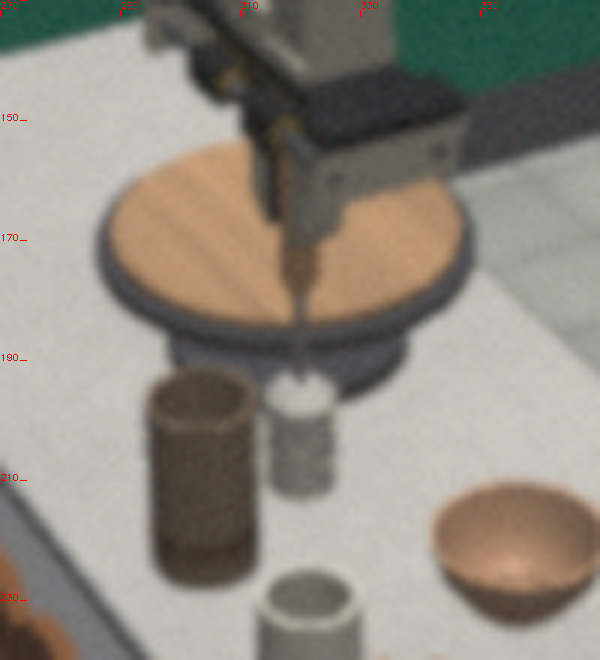

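Emit:
step_arm --deltas '[[[0,30,3],0],[[0,65,6],0],[[0,100,9],0],[[0,125,11],0],[[0,135,11],0],[[0,135,11],0],[[0,135,11],0]]'

```text
time_s: 5.05
ee_pos: [0.6553, 0.2092, 0.2888]
ee_rot: [-0.002, 0.709, -0.001, 0.705]
contact_force: [0.3, -0.1, -0.1]
opening: 0.219
```

Run:
```python
from h import *
import pickle
plan([0.6565,0.2097,0.17])
W=bot.snapshot("wrist");S=bot.snapshot("scene");D=bot.snapshot("side")
cv2.imwrite("pics/w4.png",W["pixels"])
pickle.dump((S,D,W),open("s4.pkl","wb"))
a=cv2.resize(S["pixels"][140:260,340:460],None,fx=4,fy=4,interpolation=2)
b=cv2.resize(D["pixels"][130:250,250:330],None,fx=4,fy=4,interpolation=2)
cv2.imwrite("pics/sd4.png",np.hstack([a,b]))
```

```text
t 5.05 pos [0.6553 0.2092 0.2888] yaw 0.0011 F [ 0.3 -0.1 -0.1] open 0.219 -> shift [118.8   1.1   1.9] turn 0.0011 rows 2.8
```

View pics/w4.png

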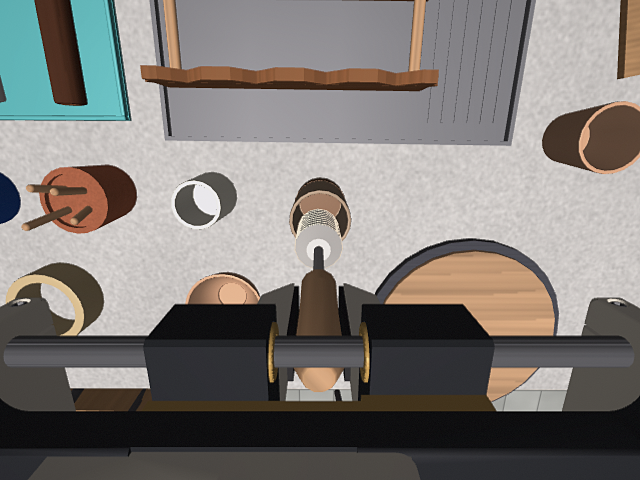

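View pics/sd4.png

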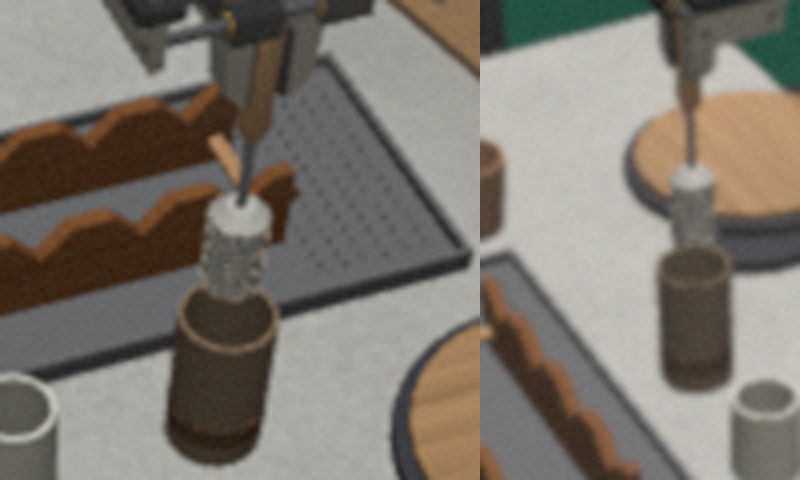

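Brush is centred over the jar mouth in all views. Descending.

Emit:
step_arm --deltas '[[[15,1,1],0],[[35,1,1],0],[[55,1,1],0],[[75,1,1],0],[[95,1,1],0],[[112,1,1],0],[[120,1,1],0],[[120,1,1],0],[[120,1,1],0]]'

```text
time_s: 5.95
ee_pos: [0.6566, 0.2075, 0.1706]
ee_rot: [-0.0, 0.708, -0.002, 0.706]
contact_force: [0.7, 0.2, -1.0]
opening: 0.214
```

Run:
```python
from h import *
plan([0.6565,0.2097,0.166])
W=bot.snapshot("wrist");S=bot.snapshot("scene");D=bot.snapshot("side")
cv2.imwrite("pics/w5.png",W["pixels"])
a=cv2.resize(S["pixels"][140:260,340:460],None,fx=4,fy=4,interpolation=2)
b=cv2.resize(D["pixels"][130:250,250:330],None,fx=4,fy=4,interpolation=2)
cv2.imwrite("pics/sd5.png",np.hstack([a,b]))
```

```text
t 5.95 pos [0.6566 0.2075 0.1706] yaw -0.0025 F [ 0.7  0.2 -1. ] open 0.214 -> shift [ 4.6  2.3 -0.1] turn -0.0025 rows 0.1
```

View pics/sd5.png

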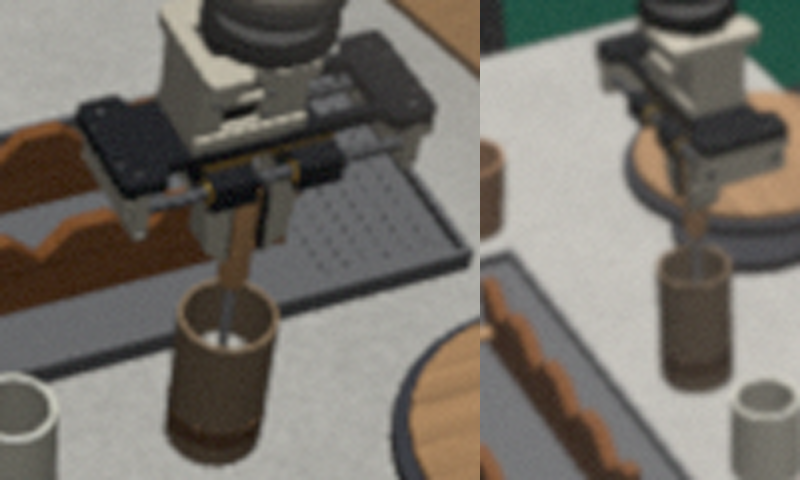

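View pics/w5.png

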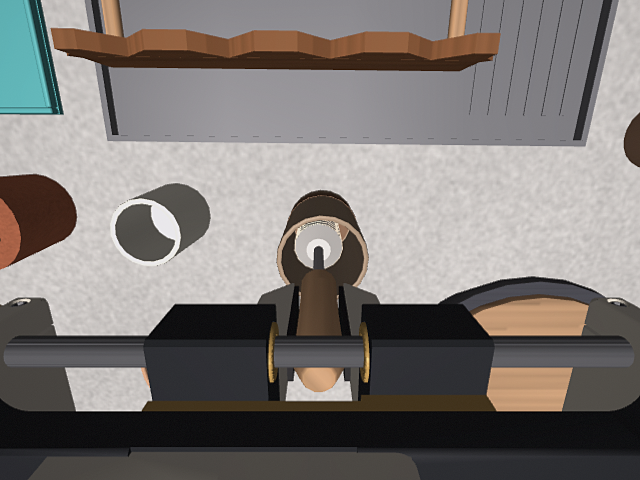

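Emit:
step_arm --deltas '[[[6,2,0],0],[[6,2,0],0],[[6,2,0],0],[[6,2,0],0],[[-20,2,0],0],[[-48,2,0],0],[[-50,2,0],0],[[-50,2,0],0],[[-50,2,0],0]]'

```text
time_s: 6.85
ee_pos: [0.6569, 0.2103, 0.2212]
ee_rot: [-0.001, 0.708, -0.002, 0.706]
contact_force: [-0.4, 0.3, -0.9]
opening: 0.214
```

Run:
```python
from h import *
plan([0.6565,0.2097,0.164])
W=bot.snapshot("wrist");S=bot.snapshot("scene");D=bot.snapshot("side")
a=cv2.resize(S["pixels"][140:260,340:460],None,fx=4,fy=4,interpolation=2)
b=cv2.resize(D["pixels"][130:250,250:330],None,fx=4,fy=4,interpolation=2)
cv2.imwrite("pics/sd6.png",np.hstack([a,b]))
```

```text
t 6.85 pos [0.6569 0.2103 0.2212] yaw -0.0016 F [-0.4  0.3 -0.9] open 0.214 -> shift [57.2 -0.5 -0.3] turn -0.0016 rows 1.4
```

View pics/sd6.png

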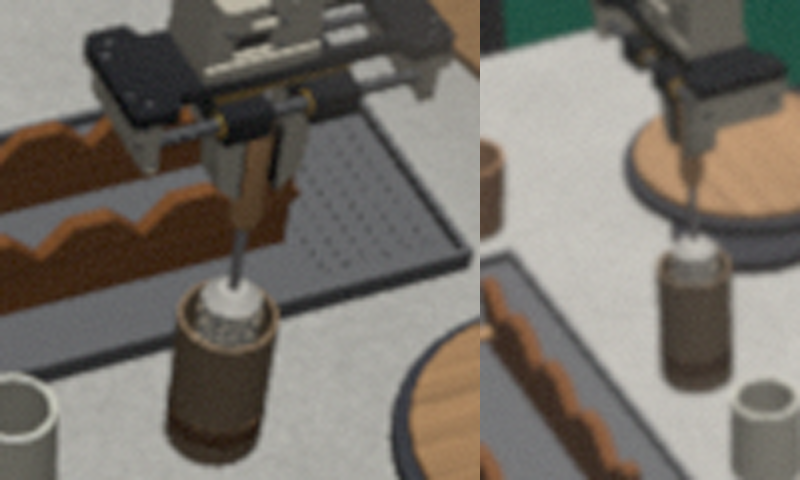

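Emit:
step_arm --deltas '[[[25,-1,0],0],[[55,-1,0],0],[[59,-1,0],0],[[59,-1,0],0],[[59,-1,0],0],[[59,-1,0],0],[[30,-1,0],0],[[3,-1,0],0],[[0,-1,0],0],[[0,-1,0],0],[[0,-1,0],0],[[0,-1,0],0]]'

```text
time_s: 8.0
ee_pos: [0.6558, 0.2091, 0.2186]
ee_rot: [-0.001, 0.709, -0.002, 0.705]
contact_force: [-0.1, 1.1, -1.3]
opening: 0.212
```

Emit:
step_arm --deltas '[[[25,0,0],0],[[55,0,0],0],[[59,0,0],0],[[59,0,0],0],[[59,0,0],0],[[59,0,0],0]]'

```text
time_s: 8.5
ee_pos: [0.6556, 0.2089, 0.1599]
ee_rot: [-0.001, 0.709, -0.002, 0.705]
contact_force: [1.2, 0.8, -0.9]
opening: 0.212
```

Run:
```python
from h import *
plan([0.6565,0.2097,0.221])
S=bot.snapshot("scene");D=bot.snapshot("side")
a=cv2.resize(S["pixels"][140:260,340:460],None,fx=4,fy=4,interpolation=2)
b=cv2.resize(D["pixels"][130:250,250:330],None,fx=4,fy=4,interpolation=2)
cv2.imwrite("pics/sd7.png",np.hstack([a,b]))
```

```text
t 8.5 pos [0.6556 0.2089 0.1599] yaw -0.0018 F [ 1.2  0.8 -0.9] open 0.212 -> shift [-61.1   0.6   0.5] turn -0.0018 rows 1.5
```

View pics/sd7.png

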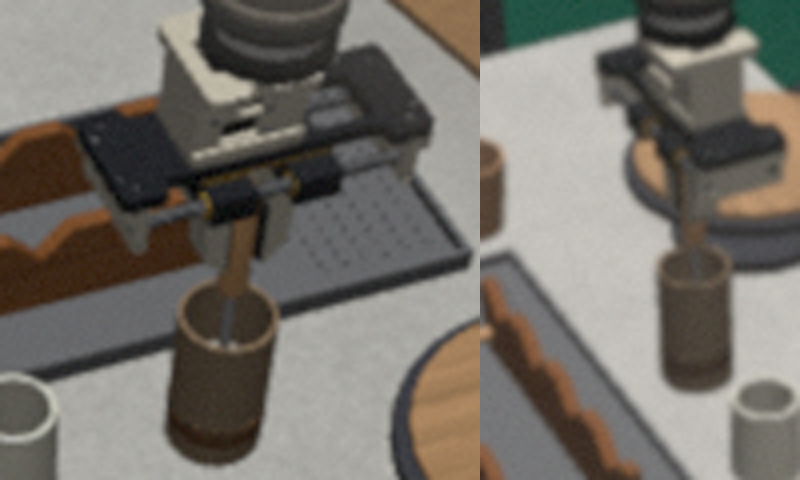

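Emit:
step_arm --deltas '[[[-30,1,0],0],[[-58,1,0],0],[[-61,1,0],0],[[-61,1,0],0],[[-61,1,0],0],[[-61,1,0],0],[[-30,1,0],0],[[-5,1,0],0],[[-2,1,0],0],[[-2,1,0],0],[[-2,1,0],0],[[-2,1,0],0]]'

```text
time_s: 9.6
ee_pos: [0.6566, 0.2101, 0.1639]
ee_rot: [-0.001, 0.708, -0.002, 0.706]
contact_force: [0.2, -0.4, 0.3]
opening: 0.213
```

Emit:
step_arm --deltas '[[[-30,0,0],0],[[-58,0,0],0],[[-61,0,0],0],[[-61,0,0],0],[[-61,0,0],0],[[-61,0,0],0],[[-30,0,0],0],[[-5,0,0],0],[[-2,0,0],0],[[-2,0,0],0],[[-2,0,0],0],[[-2,0,0],0]]'

```text
time_s: 10.6
ee_pos: [0.6575, 0.2103, 0.1677]
ee_rot: [-0.0, 0.707, -0.002, 0.707]
contact_force: [0.3, -0.3, -0.3]
opening: 0.208
```

Emit:
step_arm --deltas '[[[-30,0,0],0],[[-60,0,0],0],[[-90,0,0],0],[[-115,0,0],0],[[-130,0,0],0],[[-130,0,0],0],[[-130,0,0],0]]'

```text
time_s: 11.18
ee_pos: [0.6579, 0.2108, 0.2995]
ee_rot: [-0.0, 0.706, -0.001, 0.708]
contact_force: [0.2, 0.2, -1.3]
opening: 0.214
```

Run:
```python
from h import *
import pickle
plan([0.648,0.0738,0.288])
S=bot.snapshot("scene");D=bot.snapshot("side");W=bot.snapshot("wrist")
a=cv2.resize(S["pixels"][140:260,340:460],None,fx=4,fy=4,interpolation=2)
b=cv2.resize(D["pixels"][130:250,250:330],None,fx=4,fy=4,interpolation=2)
cv2.imwrite("pics/sd8.png",np.hstack([a,b]))
pickle.dump((S,D,W),open("s8.pkl","wb"))
crop(W,"w8",150,140,220,160,3)
```

```text
t 11.18 pos [0.6579 0.2108 0.2995] yaw -0.0017 F [ 0.2  0.2 -1.3] open 0.214 -> shift [  11.7 -137.    -9.7] turn -0.0017 rows 3.3
```

View pics/sd8.png

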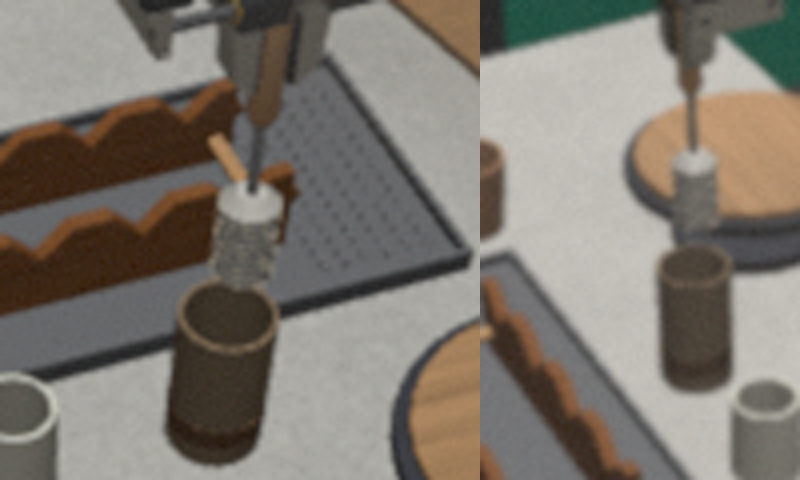

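View pics/w8.png

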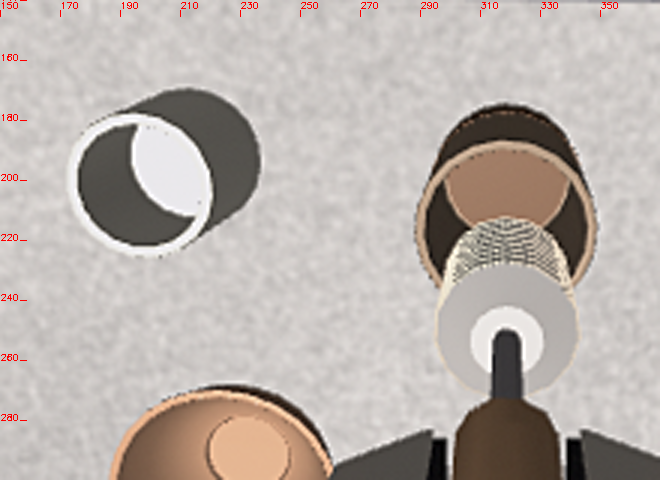

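Run:
```python
from h import *
import pickle
S,D,W=pickle.load(open("s8.pkl","rb"))
print(fitcirc(W,[(175.7,200),(220.3,204),(193.3,180.7),(199,222.7)],.023,.07))
print("bristle top",onz(W,319,253.8,.2135), bot.sense()["ee_pos"])
plan([0.648,0.0738,0.295])
```

```text
(array([0.6482, 0.0755]), array([-1.57, -1.68, -0.64, -0.74]))
bristle top [0.65981034 0.21096813 0.2135    ] [0.65702173 0.21054858 0.29600908]
t 11.33 pos [0.657  0.2105 0.296 ] yaw -0.0018 F [-0.1  0.9 -0.7] open 0.21 -> shift [   1.5 -136.8   -8.8] turn -0.0018 rows 3.3
```

Emit:
step_arm --deltas '[[[0,-30,-3],0],[[0,-65,-5],0],[[0,-100,-8],0],[[0,-125,-10],0],[[1,-136,-10],0],[[1,-136,-10],0],[[1,-136,-10],0],[[1,-136,-10],0]]'

```text
time_s: 12.0
ee_pos: [0.6467, 0.076, 0.295]
ee_rot: [-0.001, 0.709, -0.001, 0.706]
contact_force: [-0.7, -0.0, -0.5]
opening: 0.216
```

Run:
```python
from h import *
import pickle
plan([0.647,0.0745,0.22])
S=bot.snapshot("scene");D=bot.snapshot("side");W=bot.snapshot("wrist")
a=cv2.resize(S["pixels"][160:280,290:400],None,fx=4,fy=4,interpolation=2)
b=cv2.resize(D["pixels"][160:280,280:360],None,fx=4,fy=4,interpolation=2)
cv2.imwrite("pics/sd9.png",np.hstack([a,b]))
crop(W,"w9",260,160,120,130,5)
```

```text
t 12.0 pos [0.6467 0.076  0.295 ] yaw -0.0005 F [-0.7 -0.  -0.5] open 0.216 -> shift [75.  -1.3  0.6] turn -0.0005 rows 1.8
```

View pics/sd9.png

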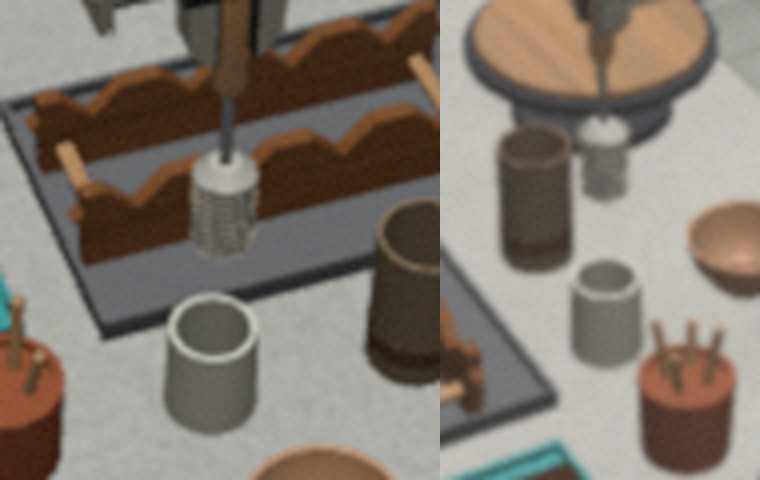

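View pics/w9.png

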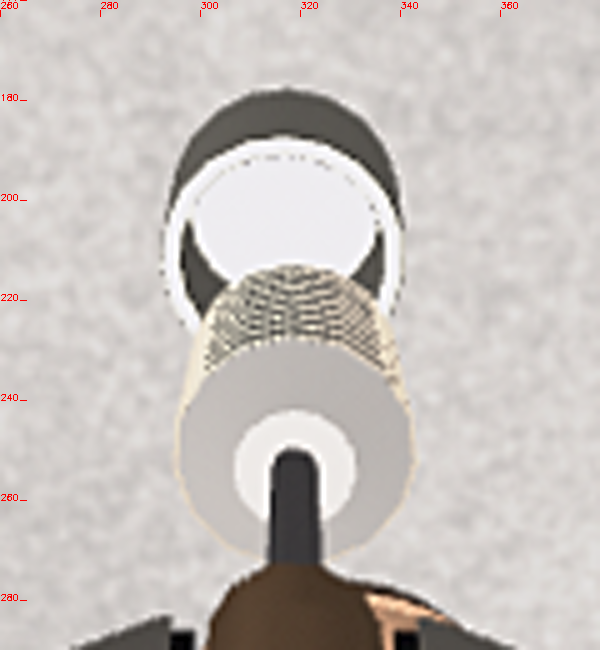

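Emit:
step_arm --deltas '[[[20,-2,0],0],[[40,-2,0],0],[[58,-2,0],0],[[63,-2,0],0],[[63,-2,0],0],[[63,-2,0],0]]'

```text
time_s: 12.65
ee_pos: [0.6469, 0.0745, 0.233]
ee_rot: [-0.001, 0.708, -0.001, 0.706]
contact_force: [0.2, 0.4, -0.4]
opening: 0.215
```

Run:
```python
from h import *
import pickle
plan([0.647,0.0742,0.16])
S=bot.snapshot("scene");D=bot.snapshot("side");W=bot.snapshot("wrist")
a=cv2.resize(S["pixels"][160:280,290:400],None,fx=4,fy=4,interpolation=2)
b=cv2.resize(D["pixels"][160:280,280:360],None,fx=4,fy=4,interpolation=2)
cv2.imwrite("pics/sd10.png",np.hstack([a,b]))
crop(W,"w10",260,160,120,130,5)
pickle.dump((S,D,W),open("s10.pkl","wb"))
```

```text
t 12.65 pos [0.6469 0.0745 0.233 ] yaw 0.001 F [ 0.2  0.4 -0.4] open 0.215 -> shift [73.  -0.1  0.3] turn 0.001 rows 1.7
```

View pics/sd10.png

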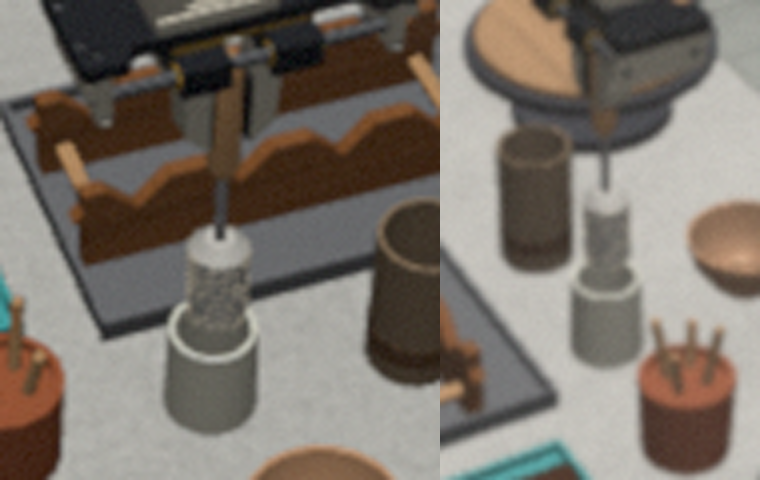

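View pics/w10.png

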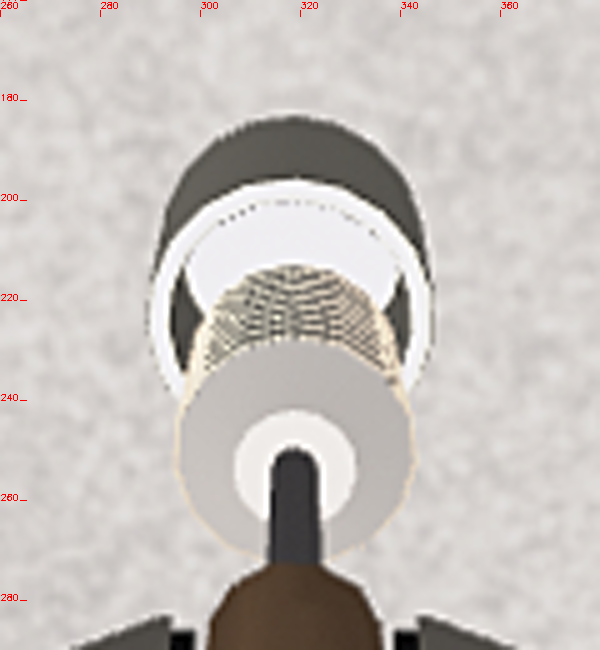

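Run:
```python
from h import *
import pickle
S,D,W=pickle.load(open("s10.pkl","rb"))
print(onz(W,319,212.8,.081),onz(W,318,196,.07),onz(W,318,200.5,.07), fitcirc(W,[(291,225),(346,225),(318.5,196)],.027,.07))
```

```text
[0.63496508 0.07449504 0.081     ] [0.62149018 0.07352737 0.07      ] [0.62570626 0.07352651 0.07      ] (array([0.6484, 0.074 ]), array([0.84, 0.84, 0.04]))
```

Emit:
step_arm --deltas '[[[0,0,-3],0],[[12,0,-3],0],[[28,0,-3],0],[[44,0,-3],0],[[58,0,-3],0],[[68,0,-3],0],[[73,0,-3],0],[[73,0,-3],0]]'

```text
time_s: 13.47
ee_pos: [0.6438, 0.0739, 0.1601]
ee_rot: [-0.001, 0.708, -0.001, 0.706]
contact_force: [-0.4, 0.4, -0.5]
opening: 0.213
```

Run:
```python
from h import *
import pickle
plan([0.6445,0.0742,0.1582])
S=bot.snapshot("scene");D=bot.snapshot("side");W=bot.snapshot("wrist")
a=cv2.resize(S["pixels"][160:280,290:400],None,fx=4,fy=4,interpolation=2)
b=cv2.resize(D["pixels"][160:280,280:360],None,fx=4,fy=4,interpolation=2)
cv2.imwrite("pics/sd11.png",np.hstack([a,b]))
```

```text
t 13.47 pos [0.6438 0.0739 0.1601] yaw 0.0005 F [-0.4  0.4 -0.5] open 0.213 -> shift [1.9 0.3 0.7] turn 0.0005 rows 0.0
```

View pics/sd11.png

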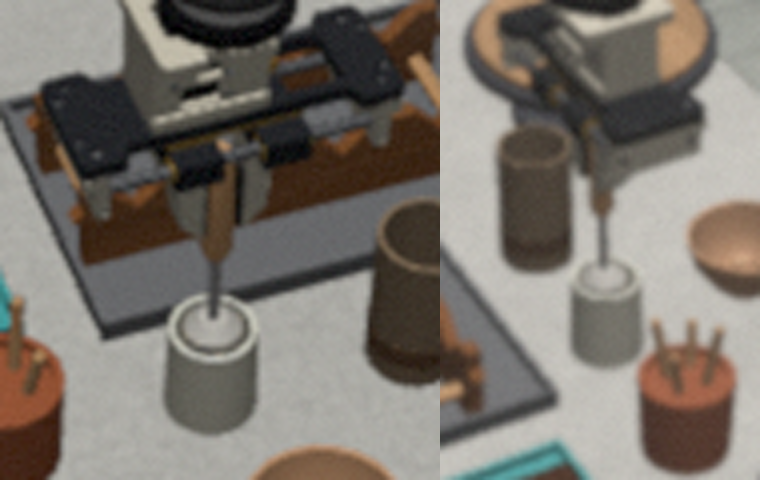

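Brush is seated in the pot. Lowering 2 mm more, then opening the jaws.

Emit:
step_arm --deltas '[[[2,0,0],0],[[2,0,0],0],[[2,0,0],0],[[2,0,0],0]]'

```text
time_s: 13.95
ee_pos: [0.6448, 0.074, 0.1603]
ee_rot: [-0.001, 0.707, -0.001, 0.708]
contact_force: [0.7, -0.3, 0.4]
opening: 0.215
```

Emit:
step_arm --deltas '[[[0,0,0],0],[[0,0,0],0],[[0,0,0],0],[[0,0,0],0],[[0,0,0],0],[[0,0,0],0],[[0,0,0],0],[[0,0,0],0],[[0,0,0],0],[[0,0,0],0],[[0,0,0],0],[[0,0,0],0]]' --claw 0

```text
time_s: 14.95
ee_pos: [0.6449, 0.074, 0.1603]
ee_rot: [-0.001, 0.707, -0.001, 0.708]
contact_force: [0.2, -0.5, 0.1]
opening: 0.99
```

Emit:
step_arm --deltas '[[[-20,0,0],0],[[-45,0,0],0],[[-80,0,0],0],[[-90,0,0],0],[[-90,0,0],0]]'

```text
time_s: 15.37
ee_pos: [0.6462, 0.0743, 0.2543]
ee_rot: [-0.001, 0.704, -0.001, 0.71]
contact_force: [0.5, 0.4, 0.9]
opening: 0.998
```

Run:
```python
from h import *
import pickle
plan([0.6561,0.2097,0.25])
S=bot.snapshot("scene");D=bot.snapshot("side");W=bot.snapshot("wrist")
cv2.imwrite("pics/w12.png",W["pixels"])
a=cv2.resize(S["pixels"][160:280,290:400],None,fx=4,fy=4,interpolation=2)
b=cv2.resize(D["pixels"][160:280,280:360],None,fx=4,fy=4,interpolation=2)
cv2.imwrite("pics/sd12.png",np.hstack([a,b]))
```

```text
t 15.37 pos [0.6462 0.0743 0.2543] yaw 0.0005 F [0.5 0.4 0.9] open 0.998 -> shift [  3.9 135.5   9.9] turn 0.0005 rows 3.3
```

View pics/w12.png

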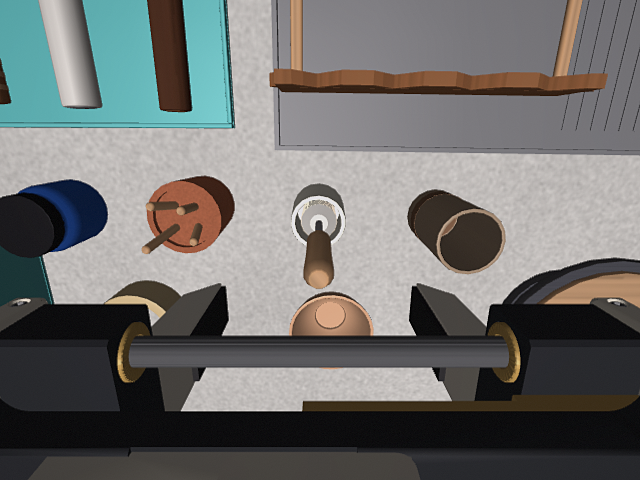

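View pics/sd12.png

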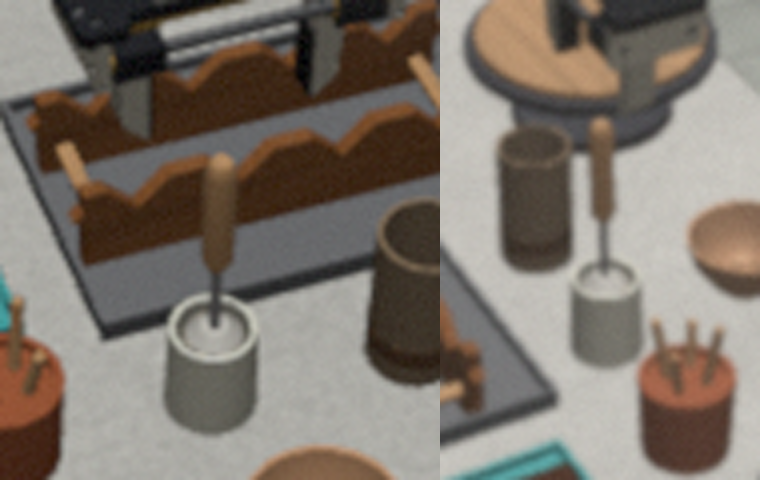

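Emit:
step_arm --deltas '[[[0,35,3],0],[[0,70,6],0],[[0,105,9],0],[[0,130,10],0],[[0,136,10],0],[[0,136,10],0],[[20,136,10],0],[[50,136,10],0],[[80,136,10],0],[[90,136,10],0],[[90,136,10],0]]'

```text
time_s: 16.43
ee_pos: [0.652, 0.208, 0.1539]
ee_rot: [-0.001, 0.71, -0.002, 0.704]
contact_force: [0.0, 0.5, 0.4]
opening: 1.001
```

Run:
```python
from h import *
import pickle
W=bot.snapshot("wrist")
plan([0.6568,0.210,0.062])
pickle.dump(W,open("w13.pkl","wb"));crop(W,"w13",240,180,180,150,4)
```

```text
t 16.48 pos [0.6534 0.2085 0.1568] yaw -0.0008 F [-0.1  0.5 -0.1] open 0.997 -> shift [94.8  1.9  3.9] turn -0.0008 rows 2.3
```

View pics/w13.png

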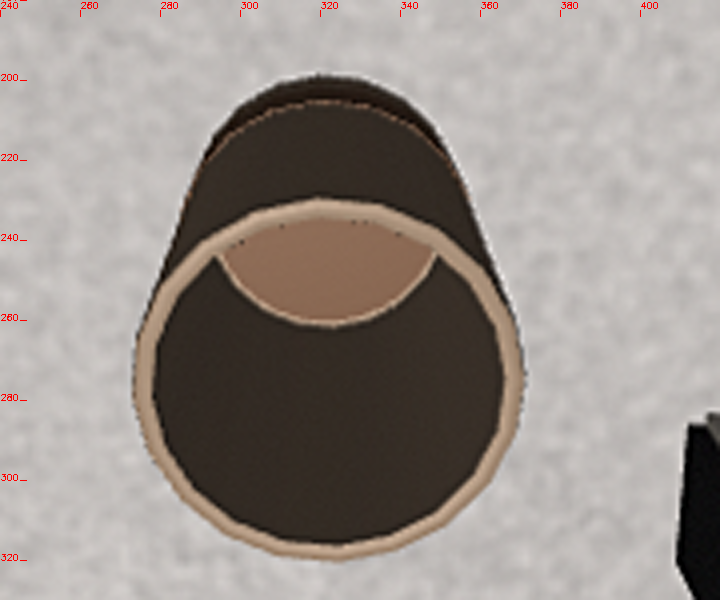

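Run:
```python
from h import *
import pickle
W=pickle.load(open("w13.pkl","rb"))
c,r=fitcirc(W,[(273.5,274),(370.8,274),(320,229.5),(323,320)],.031,.11);print(c,r)
plan([c[0],c[1],.062])
```

```text
[0.656  0.2103] [0.95 0.94 0.66 0.96]
t 16.48 pos [0.6534 0.2085 0.1568] yaw -0.0008 F [-0.1  0.5 -0.1] open 0.997 -> shift [94.8  2.2  3.1] turn -0.0008 rows 2.3
```

Emit:
step_arm --deltas '[[[10,2,3],0],[[30,2,3],0],[[55,2,3],0],[[78,2,3],0],[[92,2,3],0],[[94,2,3],0],[[94,2,3],0],[[94,2,3],0]]'

```text
time_s: 17.15
ee_pos: [0.6573, 0.2103, 0.0646]
ee_rot: [-0.001, 0.708, -0.002, 0.707]
contact_force: [0.2, 0.5, 0.4]
opening: 1.001
```

Emit:
step_arm --deltas '[[[0,0,0],0],[[0,0,0],0],[[0,0,0],0],[[0,0,0],0],[[0,0,0],0],[[0,0,0],0],[[0,0,0],0],[[0,0,0],0],[[0,0,0],0],[[0,0,0],0]]' --claw 255 --squeeze 30

```text
time_s: 17.98
ee_pos: [0.6574, 0.2101, 0.065]
ee_rot: [-0.001, 0.707, -0.002, 0.707]
contact_force: [0.1, -1.6, 3.3]
opening: 0.661
```

Run:
```python
from h import *
plan([0.6568,0.210,0.16])
```

```text
t 17.98 pos [0.6574 0.2101 0.065 ] yaw -0.001 F [ 0.1 -1.6  3.3] open 0.661 -> shift [-95.   -0.5  -0.7] turn -0.001 rows 2.3
```

Emit:
step_arm --deltas '[[[-10,0,0],0],[[-30,0,0],0],[[-55,0,0],0],[[-80,0,0],0],[[-95,0,0],0],[[-100,0,0],0],[[-100,0,0],0]]'

```text
time_s: 18.57
ee_pos: [0.6578, 0.2108, 0.1661]
ee_rot: [-0.001, 0.707, -0.001, 0.707]
contact_force: [-0.5, 0.0, -4.6]
opening: 0.661
```

Run:
```python
from h import *
plan([0.4765,0.3845,0.165],-.0145)
S=bot.snapshot("scene")
crop(S,"s14",340,120,120,150,4)
```

```text
t 18.57 pos [0.6578 0.2108 0.1661] yaw -0.0007 F [-0.5  0.  -4.6] open 0.661 -> shift [   0.4  173.6 -181.4] turn 0.0138 rows 6.0
```

View pics/s14.png

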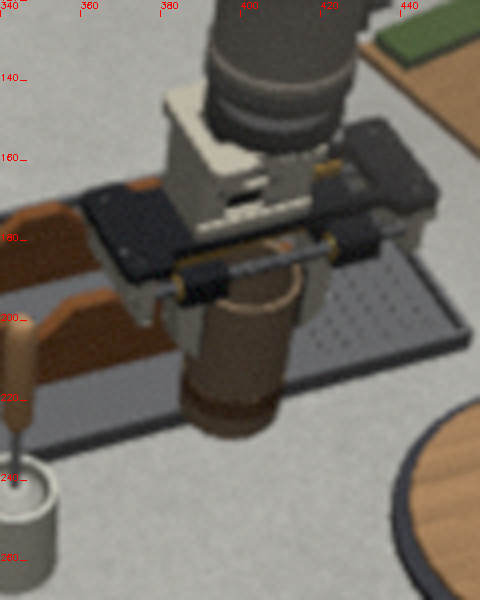

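Emit:
step_arm --deltas '[[[0,20,-20],0],[[0,50,-45],0],[[0,80,-75],0],[[0,110,-105],0],[[0,135,-135],0.014],[[0,155,-160],0.014],[[0,170,-178],0.014],[[0,174,-181],0.014],[[0,174,-181],0.014],[[0,174,-181],0.014]]'

```text
time_s: 19.45
ee_pos: [0.4762, 0.3843, 0.1628]
ee_rot: [0.003, 0.708, -0.007, 0.706]
contact_force: [-0.3, -0.4, -4.8]
opening: 0.662
```

Run:
```python
from h import *
import pickle
plan([0.4765,0.3845,0.075],-.0145)
S=bot.snapshot("scene");W=bot.snapshot("wrist");D=bot.snapshot("side")
cv2.imwrite("pics/w15.png",W["pixels"]);pickle.dump((S,D,W),open("s15.pkl","wb"))
crop(D,"d15",170,130,150,120,5)
```

```text
t 19.45 pos [0.4762 0.3843 0.1628] yaw -0.0143 F [-0.3 -0.4 -4.8] open 0.662 -> shift [87.8  0.7  0.6] turn 0.0002 rows 2.1
```

View pics/w15.png

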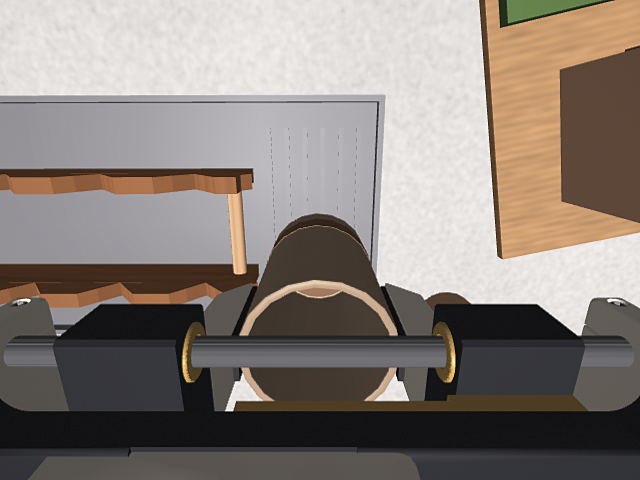

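View pics/d15.png

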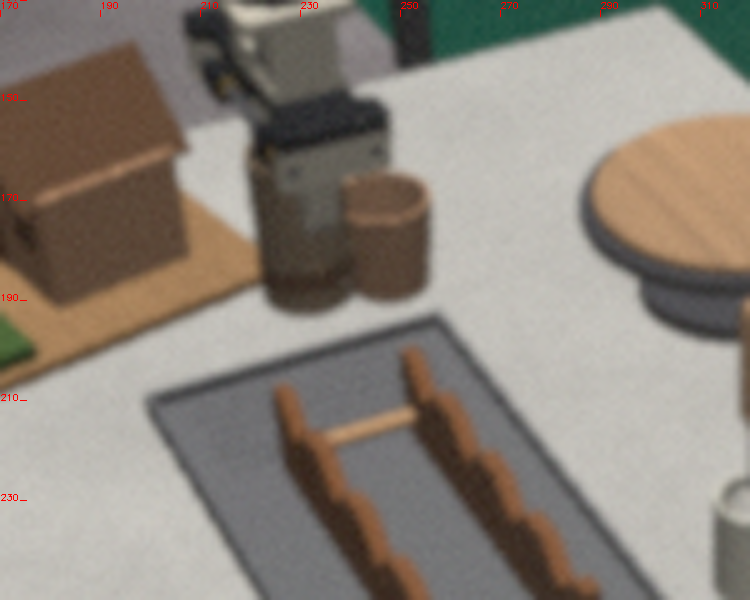

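Run:
```python
from h import *
import pickle
S,D,W=pickle.load(open("s15.pkl","rb"))
for z in(0,.05,.1,.15): print(z,onz(W,560,205,z))
print(onz(W,383,95,.018))
```

```text
0 [0.46228774 0.60781895 0.        ]
0.05 [0.45197102 0.5733423  0.05      ]
0.1 [0.4416543  0.53886564 0.1       ]
0.15 [0.43133758 0.50438898 0.15      ]
[0.36669872 0.43694779 0.018     ]
```

House is clear of the gripper (y>0.5). Lowering the jar.

Emit:
step_arm --deltas '[[[15,0.5,0.5],0],[[35,0.5,0.5],0],[[55,0.5,0.5],0],[[70,0.5,0.5],0],[[80,0.5,0.5],0],[[84,0.5,0.5],0],[[87,0.5,0.5],0],[[88,0.5,0.5],0],[[88,0.5,0.5],0],[[88,0.5,0.5],0]]'

```text
time_s: 20.43
ee_pos: [0.478, 0.384, 0.0763]
ee_rot: [0.005, 0.707, -0.007, 0.707]
contact_force: [0.1, -0.7, -4.8]
opening: 0.661
```

Run:
```python
from h import *
plan([0.4765,0.3845,0.073],-.0145)
```

```text
t 20.43 pos [0.478  0.384  0.0763] yaw -0.0166 F [ 0.1 -0.7 -4.8] open 0.661 -> shift [ 3.3  0.5 -1.5] turn -0.0021 rows 0.1
```

Emit:
step_arm --deltas '[[[2,0,0],0],[[3,0,0],0],[[3.5,0,0],0],[[3.5,0,0],0]]'

```text
time_s: 20.77
ee_pos: [0.4781, 0.3841, 0.0731]
ee_rot: [0.005, 0.707, -0.007, 0.707]
contact_force: [-0.7, 0.1, -3.4]
opening: 0.661
```

Emit:
step_arm --deltas '[[[1,0,0],0],[[1,0,0],0],[[1,0,0],0]]'

```text
time_s: 21.02
ee_pos: [0.4784, 0.384, 0.0729]
ee_rot: [0.005, 0.707, -0.007, 0.707]
contact_force: [-0.5, -2.9, 5.6]
opening: 0.662
```

Emit:
step_arm --deltas '[[[0,0,0],0],[[0,0,0],0],[[0,0,0],0],[[0,0,0],0],[[0,0,0],0],[[0,0,0],0],[[0,0,0],0]]' --claw 30

```text
time_s: 21.6
ee_pos: [0.4784, 0.3841, 0.0728]
ee_rot: [0.005, 0.707, -0.007, 0.707]
contact_force: [0.7, 0.1, -0.1]
opening: 0.884
```

Emit:
step_arm --deltas '[[[-10,0,0],0],[[-30,0,0],0],[[-60,0,0],0],[[-95,0,0],0],[[-130,0,0],0],[[-150,0,0],0],[[-150,0,0],0]]'

```text
time_s: 22.18
ee_pos: [0.4802, 0.3859, 0.2296]
ee_rot: [0.007, 0.704, -0.005, 0.71]
contact_force: [-0.5, 0.3, 0.6]
opening: 0.883
```

Run:
```python
from h import *
import pickle
plan([0.5,-0.15,0.28],0)
S=bot.snapshot("scene");W=bot.snapshot("wrist");D=bot.snapshot("side")
cv2.imwrite("pics/w16.png",W["pixels"]);cv2.imwrite("pics/s16.png",S["pixels"]);pickle.dump((S,D,W),open("s16.pkl","wb"))
```

```text
t 22.18 pos [0.4802 0.3859 0.2296] yaw -0.0163 F [-0.5  0.3  0.6] open 0.883 -> shift [ -51.7 -535.3   29. ] turn -0.0163 rows 12.9
```

View pics/w16.png

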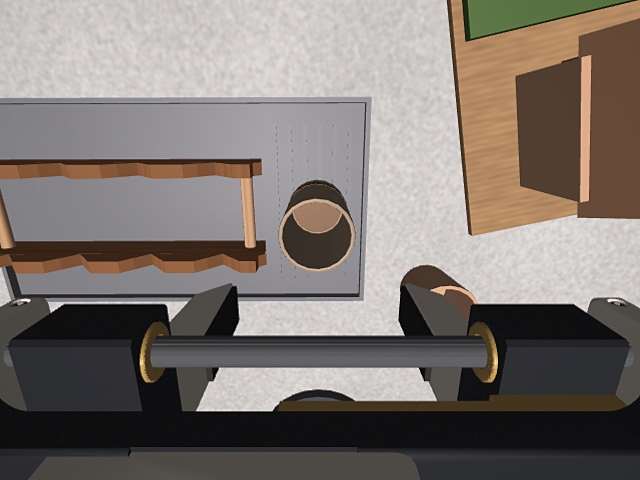

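View pics/s16.png

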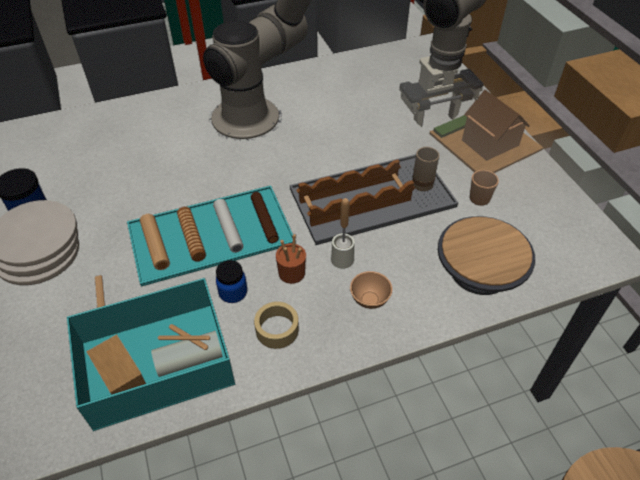

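Emit:
step_arm --deltas '[[[-10,-35,0],0],[[-20,-75,2],0],[[-30,-115,4],0],[[-40,-155,6],0],[[-50,-195,8],0],[[-55,-235,10],0],[[-60,-275,12],0],[[-60,-315,14],0],[[-60,-355,16],0],[[-60,-395,18],-0.016],[[-60,-435,20],-0.016],[[-60,-475,24],-0.016]]'

```text
time_s: 23.33
ee_pos: [0.4929, -0.0925, 0.2828]
ee_rot: [-0.001, 0.708, -0.001, 0.706]
contact_force: [1.7, 1.1, 0.4]
opening: 0.885
```

Run:
```python
from h import *
import pickle
plan([0.5,-0.15,0.28],0)
W=bot.snapshot("wrist")
cv2.imwrite("pics/w17.png",W["pixels"]);pickle.dump(W,open("w17.pkl","wb"))
```

```text
t 23.33 pos [ 0.4929 -0.0925  0.2828] yaw -0.0005 F [1.7 1.1 0.4] open 0.885 -> shift [  2.9 -57.5   7.1] turn -0.0005 rows 1.4
```

View pics/w17.png

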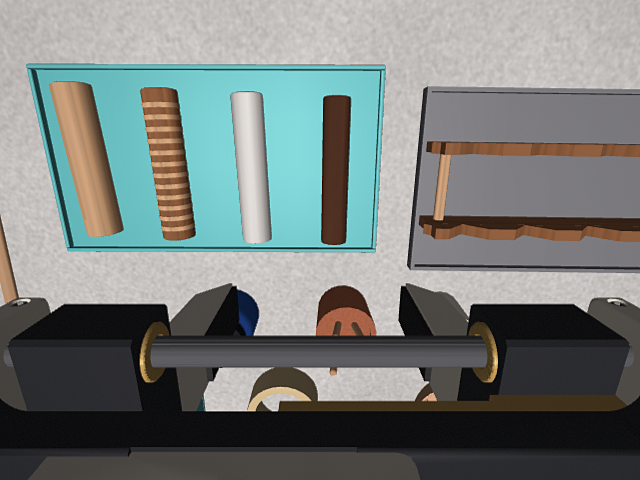

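```bash
cat >> h.py <<'E'
def fitcyl(s,pts,r,z,L=.17,yaw0=0.):
    th=np.linspace(0,2*np.pi,48,endpoint=False)
    def f(p):
        a=np.array([np.cos(p[2]),np.sin(p[2]),0]);b=np.array([-a[1],a[0],0]);c=np.array([p[0],p[1],z])
        P=[proj(s,c+e*a*L/2+r*(np.cos(t)*b+np.sin(t)*np.array([0,0,1]))) for e in(-1,1) for t in th]
        H=cv2.convexHull(np.array(P,np.float32))
        return [cv2.pointPolygonTest(H,(float(u),float(v)),True) for u,v in pts]
    c0=onz(s,*np.mean(pts,0),z)
    o=least_squares(f,[c0[0],c0[1],yaw0],diff_step=1e-3,x_scale=[.01,.01,.05]); return o.x.round(4),np.round(o.fun,1)
E
python3 - <<'E'
from h import *
import pickle
W=pickle.load(open("w17.pkl","rb"))
crop(W,"w17a",30,70,180,190,4);crop(W,"w17b",210,70,180,190,4)
E
```

```text
(no output)
```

View pics/w17a.png

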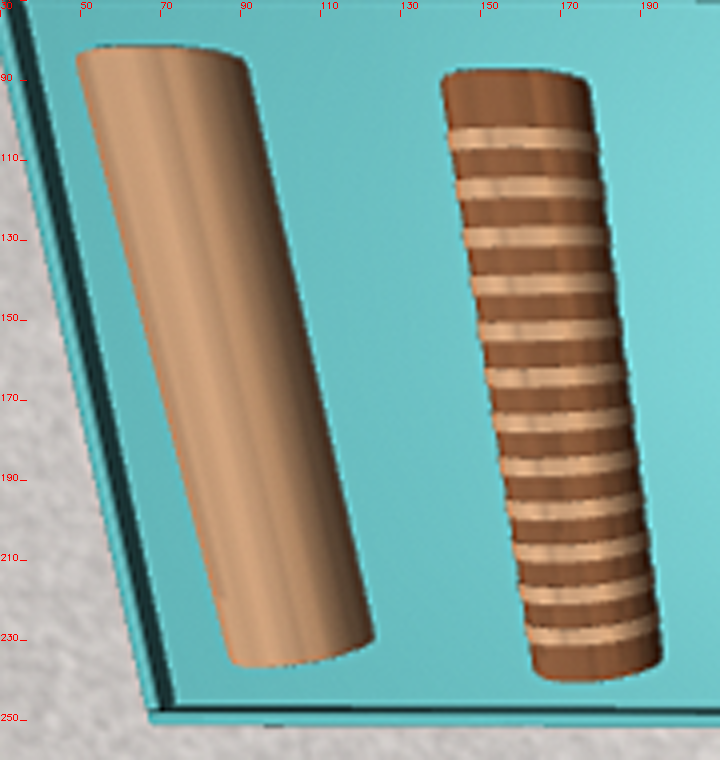

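View pics/w17b.png

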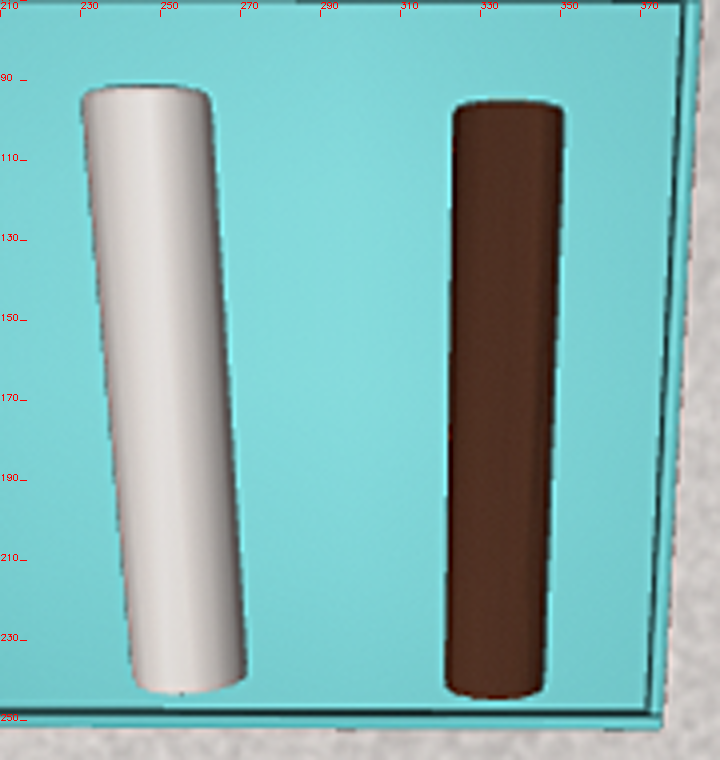

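Run:
```python
from h import *
import pickle
W=pickle.load(open("w17.pkl","rb"))
def q(pts,x0,y0): return [(x0+a/4-.4,y0+b/4-.4) for a,b in pts]
R={}
for n,r,p,x0 in [("thick",.02,[(92,120),(210,580),(265,150),(370,610),(150,45),(300,662)],30),
 ("ribbed",.019,[(447,120),(528,640),(595,130),(660,630),(515,68),(600,681)],30),
 ("white",.018,[(84,120),(131,640),(213,120),(245,640),(148,86),(190,694)],210),
 ("slim",.016,[(453,130),(446,660),(563,130),(545,660),(508,100),(496,698)],210)]:
    print(n,*fitcyl(W,q(p,x0,70),r,.005+r))
plan([0.4555,-0.0735,0.16])
```

```text
thick [ 0.443  -0.3609  0.0509] [0.7 0.5 0.7 0.3 0.7 0.9]
ribbed [ 0.4484 -0.2679  0.    ] [-0.9  1.2  1.2 -1.2  0.4  0.5]
white [ 0.4528 -0.1711  0.0198] [0.3 0.5 0.3 0.5 0.5 0.7]
slim [ 0.4556 -0.0734 -0.0107] [0.6 0.4 0.5 0.4 0.8 1. ]
t 23.38 pos [ 0.4937 -0.0994  0.2825] yaw -0.0049 F [ 0.4 -5.2 -0.2] open 0.88 -> shift [122.4  26.6 -38. ] turn -0.0049 rows 3.1
```

Emit:
step_arm --deltas '[[[30,10,-12],0],[[65,20,-25],0],[[100,26,-38],0.006],[[125,26,-38],0.006],[[150,26,-38],0.006],[[160,26,-38],0.006],[[162,26,-38],0.006],[[162,26,-38],0.006]]' --claw 127

```text
time_s: 24.05
ee_pos: [0.4543, -0.0739, 0.1191]
ee_rot: [0.002, 0.709, -0.006, 0.705]
contact_force: [-0.5, -0.2, 0.0]
opening: 0.505
```

Run:
```python
from h import *
import pickle
plan([0.4556,-0.0734,0.010],-.0107)
W=bot.snapshot("wrist")
cv2.imwrite("pics/w18.png",W["pixels"]);pickle.dump(W,open("w18.pkl","wb"))
```

```text
t 24.05 pos [ 0.4543 -0.0739  0.1191] yaw -0.0109 F [-0.5 -0.2  0. ] open 0.505 -> shift [109.1   1.1   2. ] turn -0.0002 rows 2.6
```

View pics/w18.png

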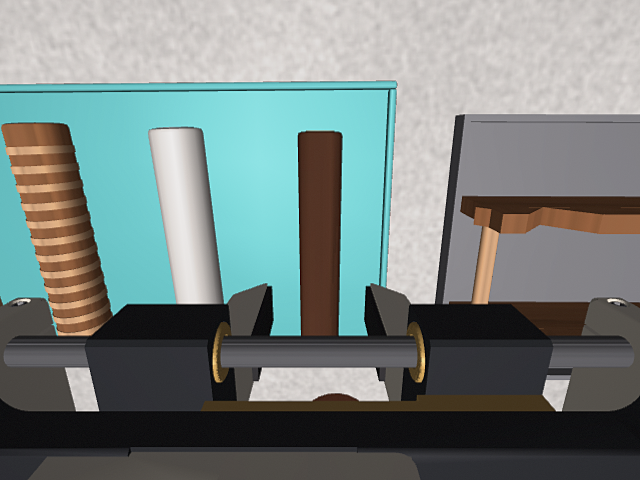

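Emit:
step_arm --deltas '[[[15,0.5,2],0],[[40,0.5,2],0],[[65,0.5,2],0],[[85,0.5,2],0],[[100,0.5,2],0],[[107,0.5,2],0],[[108,0.5,2],0],[[108,0.5,2],0]]'

```text
time_s: 24.77
ee_pos: [0.4572, -0.0745, 0.0127]
ee_rot: [0.001, 0.708, -0.006, 0.706]
contact_force: [-0.5, 1.0, -0.7]
opening: 0.5
```

Emit:
step_arm --deltas '[[[0,0,0],0],[[0,0,0],0],[[0,0,0],0],[[0,0,0],0],[[0,0,0],0],[[0,0,0],0],[[0,0,0],0]]' --claw 255 --squeeze 25

```text
time_s: 25.35
ee_pos: [0.4579, -0.0747, 0.0136]
ee_rot: [0.001, 0.708, -0.006, 0.707]
contact_force: [-0.4, 0.1, 7.5]
opening: 0.338
```

Emit:
step_arm --deltas '[[[-10,0,0],0],[[-30,0,0],0],[[-55,0,0],0],[[-85,0,0],0],[[-115,0,0],0],[[-135,0,0],0],[[-137,0,0],0],[[-137,0,0],0]]'

```text
time_s: 26.02
ee_pos: [0.4586, -0.0738, 0.1514]
ee_rot: [0.001, 0.707, -0.007, 0.707]
contact_force: [0.6, -0.5, -2.2]
opening: 0.338
```

Run:
```python
from h import *
import pickle
plan([0.477,0.2885,0.15],-.0145)
W=bot.snapshot("wrist")
cv2.imwrite("pics/w19.png",W["pixels"]);pickle.dump(W,open("w19.pkl","wb"))
```

```text
t 26.02 pos [ 0.4586 -0.0738  0.1514] yaw -0.0109 F [ 0.6 -0.5 -2.2] open 0.338 -> shift [ -1.5 362.5  14.5] turn 0.0036 rows 8.7
```

View pics/w19.png

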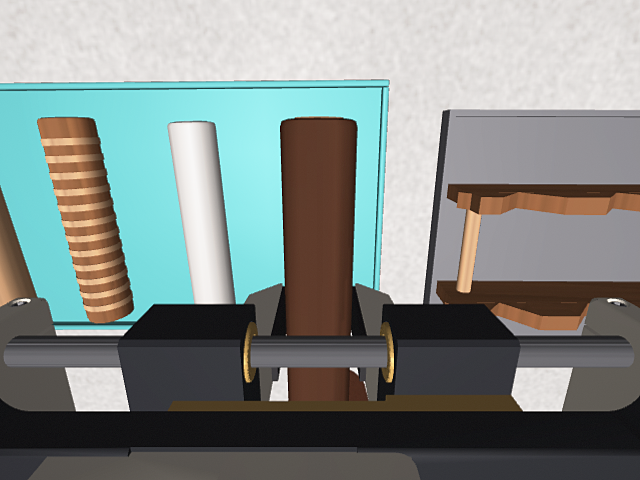

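Emit:
step_arm --deltas '[[[-2,25,1],0],[[-2,60,3],0],[[-2,100,5],0],[[-2,140,7],0],[[-2,180,9],0.003],[[-2,220,11],0.003],[[-2,260,12],0.003],[[-2,300,13],0.003],[[-2,335,14],0.003],[[-2,355,14.5],0.003],[[-2,362,14.5],0.003],[[-2,362,14.5],0.003]]'

```text
time_s: 27.07
ee_pos: [0.475, 0.2892, 0.1473]
ee_rot: [0.001, 0.709, -0.007, 0.705]
contact_force: [0.2, -0.4, -1.9]
opening: 0.342
```

Run:
```python
from h import *
import pickle
plan([0.477,0.2885,0.075],-.0145)
W=bot.snapshot("wrist");S=bot.snapshot("scene");D=bot.snapshot("side")
cv2.imwrite("pics/w20.png",W["pixels"]);pickle.dump((S,D,W),open("s20.pkl","wb"))
crop(S,"s20",300,100,160,140,5)
```

```text
t 27.07 pos [0.475  0.2892 0.1473] yaw -0.0114 F [ 0.2 -0.4 -1.9] open 0.342 -> shift [72.3 -0.1  2.4] turn 0.0031 rows 1.7
```

View pics/w20.png

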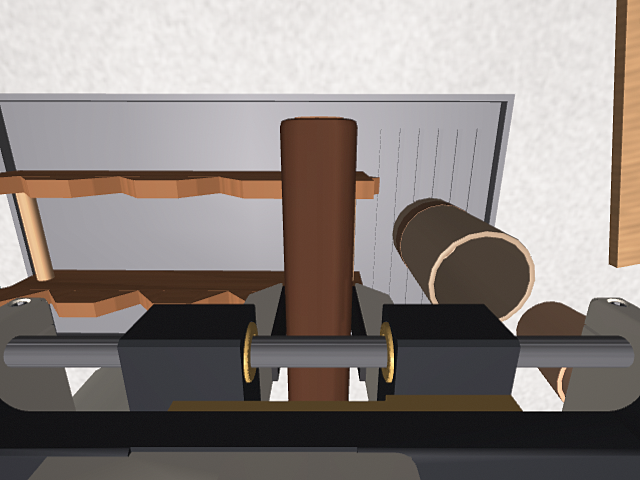

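View pics/s20.png

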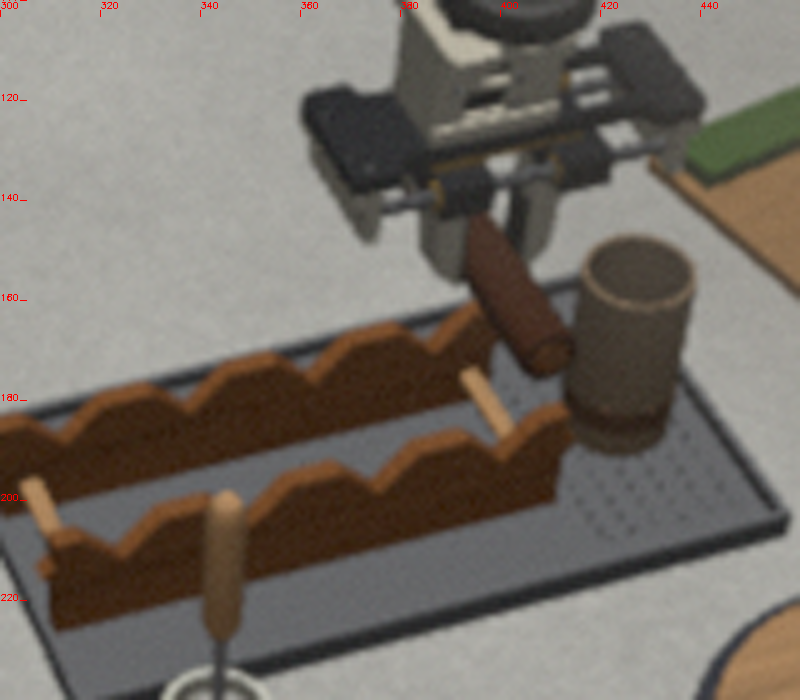

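Emit:
step_arm --deltas '[[[15,-0.5,2],0.003],[[35,-0.5,2],0.003],[[52,-0.5,2],0.003],[[65,-0.5,2],0.003],[[74,-0.5,2],0.003],[[77,-0.5,2],0.003],[[77,-0.5,2],0.003],[[77,-0.5,2],0.003]]'

```text
time_s: 27.88
ee_pos: [0.4779, 0.2852, 0.072]
ee_rot: [0.003, 0.708, -0.01, 0.706]
contact_force: [1.0, -0.5, -0.5]
opening: 0.34
```

Run:
```python
from h import *
import pickle
plan([0.477,0.2885,0.067],-.0145)
W=bot.snapshot("wrist");S=bot.snapshot("scene");D=bot.snapshot("side")
cv2.imwrite("pics/w21.png",W["pixels"])
a=cv2.resize(S["pixels"][130:230,340:460],None,fx=4,fy=4,interpolation=2)
b=cv2.resize(D["pixels"][150:250,200:280],None,fx=4,fy=4,interpolation=2)
cv2.imwrite("pics/sd21.png",np.hstack([a,b]))
```

```text
t 27.88 pos [0.4779 0.2852 0.072 ] yaw -0.0184 F [ 1.  -0.5 -0.5] open 0.34 -> shift [ 5.   3.3 -1. ] turn -0.0039 rows 0.1
```

View pics/sd21.png

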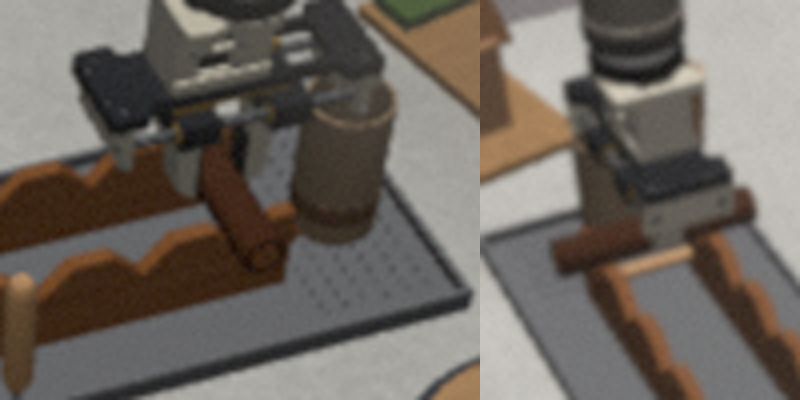

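View pics/w21.png

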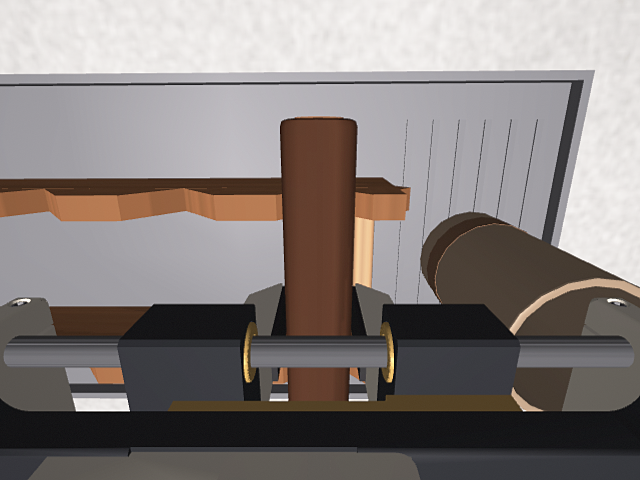

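Emit:
step_arm --deltas '[[[-1,3.3,-1],-0.003],[[-1,3.3,-1],-0.003],[[2,3.3,-1],-0.003],[[4,3.3,-1],-0.003],[[5,3.3,-1],-0.003],[[5,3.3,-1],-0.003]]'

```text
time_s: 28.53
ee_pos: [0.477, 0.2886, 0.0678]
ee_rot: [0.002, 0.708, -0.008, 0.706]
contact_force: [-2.2, -1.9, 5.6]
opening: 0.34
```

Run:
```python
from h import *
plan([0.477,0.2885,0.067],-.0145)
```

```text
t 28.53 pos [0.477  0.2886 0.0678] yaw -0.0146 F [-2.2 -1.9  5.6] open 0.34 -> shift [ 0.8 -0.1 -0. ] turn -0.0001 rows 0.0
```

Seated at the expected height, with contact. Releasing.

Emit:
step_arm --deltas '[[[0,0,0],0],[[0,0,0],0],[[0,0,0],0],[[0,0,0],0],[[0,0,0],0],[[0,0,0],0]]' --claw 125

```text
time_s: 29.03
ee_pos: [0.477, 0.2887, 0.0676]
ee_rot: [0.002, 0.708, -0.008, 0.706]
contact_force: [0.6, 0.0, -0.5]
opening: 0.508
```

Emit:
step_arm --deltas '[[[-10,0,0],0],[[-30,0,0],0],[[-60,0,0],0],[[-95,0,0],0],[[-125,0,0],0],[[-150,0,0],0],[[-150,0,0],0]]'

```text
time_s: 29.62
ee_pos: [0.4796, 0.2911, 0.2243]
ee_rot: [0.004, 0.704, -0.007, 0.71]
contact_force: [-0.5, 0.2, -0.4]
opening: 0.509
```

Run:
```python
from h import *
import pickle
plan([0.47,-0.16,0.24],0)
W=bot.snapshot("wrist");S=bot.snapshot("scene");D=bot.snapshot("side")
cv2.imwrite("pics/w22.png",W["pixels"])
pickle.dump((S,D,W),open("s22.pkl","wb"))
a=cv2.resize(S["pixels"][130:230,340:460],None,fx=4,fy=4,interpolation=2)
b=cv2.resize(D["pixels"][150:250,200:280],None,fx=4,fy=4,interpolation=2)
cv2.imwrite("pics/sd22.png",np.hstack([a,b]))
```

```text
t 29.62 pos [0.4796 0.2911 0.2243] yaw -0.0145 F [-0.5  0.2 -0.4] open 0.509 -> shift [ -13.9 -451.3   -3. ] turn -0.0145 rows 10.8
```

View pics/sd22.png

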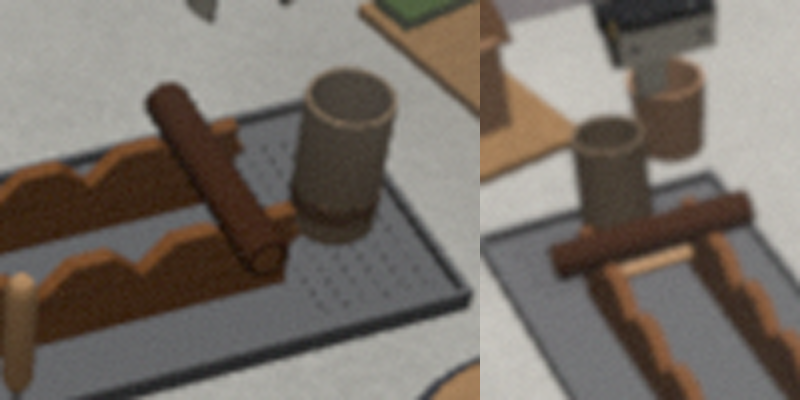

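View pics/w22.png

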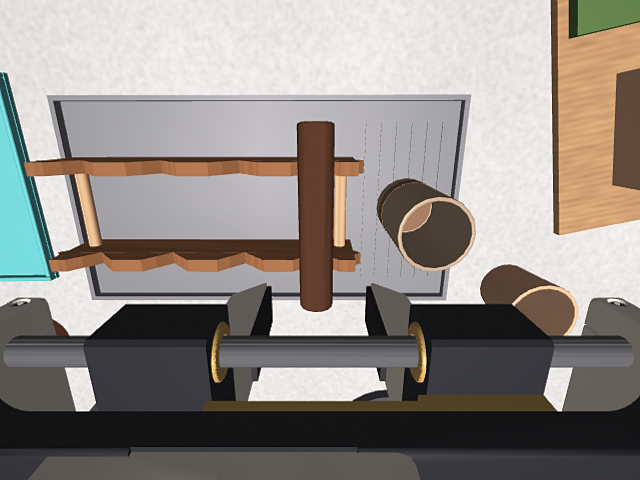

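Run:
```python
from h import *
import pickle
S,D,W=pickle.load(open("s22.pkl","rb"))
print(fitcyl(W,[(298.5,150),(301,290),(334.5,150),(332.5,290),(316,121),(317,311.5)],.016,.0746,yaw0=-.0145))
p=np.array([.4751,.2885]);print(p)
```

```text
(array([ 0.4746,  0.2891, -0.015 ]), array([0.8, 0.8, 0.8, 0.8, 0.7, 1. ]))
[0.4751 0.2885]
```

Emit:
step_arm --deltas '[[[0,-30,-1],0],[[0,-70,-2],0],[[0,-110,-3],0],[[0,-150,-4],0],[[0,-190,-6],0],[[0,-230,-8],0],[[0,-270,-10],0],[[0,-310,-12],0],[[0,-350,-14],0],[[10,-390,-16],-0.02],[[20,-430,-18],-0.034],[[30,-455,-19],-0.034]]' --claw 110

```text
time_s: 30.77
ee_pos: [0.45, -0.1681, 0.1902]
ee_rot: [-0.009, 0.709, 0.003, 0.705]
contact_force: [0.9, -0.5, -0.5]
opening: 0.569
```

Run:
```python
from h import *
plan([0.4535,-0.171,0.13],0.0198)
```

```text
t 30.77 pos [ 0.45   -0.1681  0.1902] yaw 0.0183 F [ 0.9 -0.5 -0.5] open 0.569 -> shift [60.2 -2.4  3.7] turn -0.0015 rows 1.4
```

Emit:
step_arm --deltas '[[[20,-2.5,4],0],[[45,-2.5,4],0],[[58,-2.5,4],0],[[60,-2.5,4],0],[[60,-2.5,4],0]]'

```text
time_s: 31.18
ee_pos: [0.4527, -0.1705, 0.1287]
ee_rot: [-0.009, 0.71, 0.004, 0.704]
contact_force: [0.6, 0.9, 0.7]
opening: 0.57
```

Run:
```python
from h import *
import pickle
W=bot.snapshot("wrist")
cv2.imwrite("pics/w23.png",W["pixels"]);pickle.dump(W,open("w23.pkl","wb"))
plan([0.4528,-0.1711,0.012],0.0198)
```

```text
t 31.23 pos [ 0.4535 -0.1708  0.1298] yaw 0.0185 F [-0.4 -0.3 -0.1] open 0.571 -> shift [117.8   0.6   0. ] turn -0.0013 rows 2.8
```

View pics/w23.png

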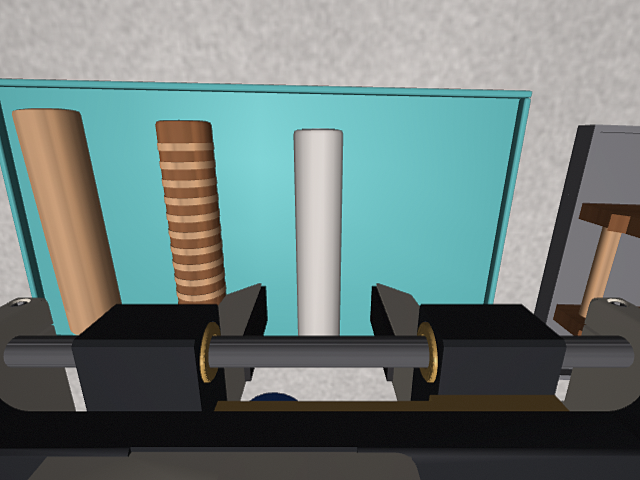

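Emit:
step_arm --deltas '[[[15,0,0],0],[[40,0,0],0],[[70,0,0],0],[[95,0,0],0],[[110,0,0],0],[[117,0,0],0],[[117,0,0],0],[[117,0,0],0]]'

```text
time_s: 31.9
ee_pos: [0.4535, -0.172, 0.0137]
ee_rot: [-0.01, 0.709, 0.004, 0.705]
contact_force: [0.4, 0.6, 0.5]
opening: 0.57
```

Emit:
step_arm --deltas '[[[0,0,0],0],[[0,0,0],0],[[0,0,0],0],[[0,0,0],0],[[0,0,0],0],[[0,0,0],0],[[0,0,0],0],[[0,0,0],0]]' --claw 255

```text
time_s: 32.57
ee_pos: [0.4542, -0.1723, 0.0147]
ee_rot: [-0.01, 0.708, 0.003, 0.706]
contact_force: [-0.1, 1.0, 6.6]
opening: 0.386
```

Emit:
step_arm --deltas '[[[-10,0,0],0],[[-30,0,0],0],[[-55,0,0],0],[[-85,0,0],0],[[-115,0,0],0],[[-135,0,0],0],[[-140,0,0],0],[[-140,0,0],0]]'

```text
time_s: 33.23
ee_pos: [0.4552, -0.1712, 0.1562]
ee_rot: [-0.011, 0.707, 0.003, 0.707]
contact_force: [0.3, 0.2, -2.2]
opening: 0.383
```

Run:
```python
from h import *
plan([0.476,0.2165,0.15],-.0145)
```

```text
t 33.23 pos [ 0.4552 -0.1712  0.1562] yaw 0.0189 F [ 0.3  0.2 -2.2] open 0.383 -> shift [  1.9 387.3  28.1] turn 0.0334 rows 9.3
```

Emit:
step_arm --deltas '[[[1,25,2],0],[[1,60,4],0],[[1,100,7],0],[[1,140,10],0.01],[[1,180,13],0.02],[[1,220,16],0.033],[[1,260,19],0.033],[[1,300,22],0.033],[[1,340,25],0.033],[[1,370,27],0.033],[[1,387,28],0.033],[[1,387,28],0.033]]'

```text
time_s: 34.23
ee_pos: [0.4745, 0.2192, 0.1487]
ee_rot: [-0.0, 0.708, -0.008, 0.706]
contact_force: [-0.2, 0.2, -2.3]
opening: 0.385
```

Emit:
step_arm --deltas '[[[0,0,0],0],[[0,0,0],0]]'

```text
time_s: 34.4
ee_pos: [0.4733, 0.2186, 0.147]
ee_rot: [-0.001, 0.71, -0.008, 0.705]
contact_force: [-0.4, 0.1, -1.5]
opening: 0.385
```

Run:
```python
from h import *
plan([0.476,0.2165,0.078],-.0145)
W=bot.snapshot("wrist")
cv2.imwrite("pics/w24.png",W["pixels"])
```

```text
t 34.4 pos [0.4733 0.2186 0.147 ] yaw -0.01 F [-0.4  0.1 -1.5] open 0.385 -> shift [69.  -1.2  3.2] turn 0.0045 rows 1.7
```

View pics/w24.png

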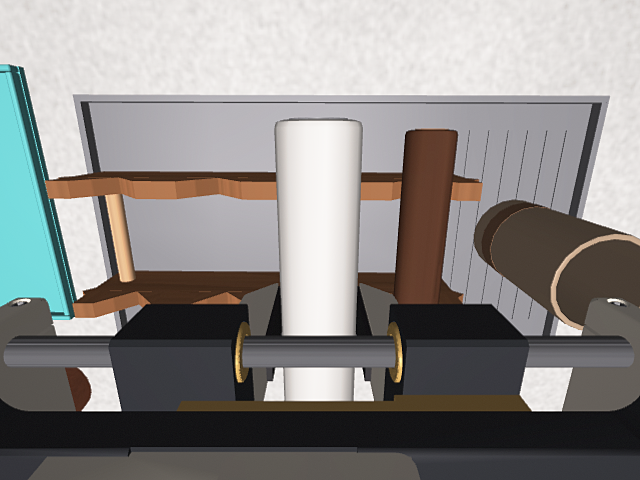

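Emit:
step_arm --deltas '[[[10,-1,3],0.004],[[30,-1,3],0.004],[[50,-1,3],0.004],[[64,-1,3],0.004],[[70,-1,3],0.004],[[70,-1,3],0.004],[[70,-1,3],0.004]]'

```text
time_s: 35.03
ee_pos: [0.4766, 0.2157, 0.0775]
ee_rot: [0.001, 0.709, -0.01, 0.705]
contact_force: [-0.6, -1.0, -1.6]
opening: 0.384
```

Run:
```python
from h import *
plan([0.476,0.2167,0.0692],-.0145)
```

```text
t 35.03 pos [0.4766 0.2157 0.0775] yaw -0.016 F [-0.6 -1.  -1.6] open 0.384 -> shift [ 8.3  1.1 -0.6] turn -0.0015 rows 0.2
```

Emit:
step_arm --deltas '[[[2,1,-0.5],0],[[4,1,-0.5],0],[[6,1,-0.5],0],[[7.5,1,-0.5],0],[[8,1,-0.5],0],[[8,1,-0.5],0]]'

```text
time_s: 35.53
ee_pos: [0.4761, 0.2166, 0.0698]
ee_rot: [0.001, 0.709, -0.01, 0.705]
contact_force: [-0.9, -1.5, 0.8]
opening: 0.384
```

Emit:
step_arm --deltas '[[[1,0,0],0],[[1,0,0],0],[[1,0,0],0]]'

```text
time_s: 35.78
ee_pos: [0.4763, 0.2164, 0.0695]
ee_rot: [0.001, 0.709, -0.01, 0.705]
contact_force: [-2.8, -2.2, 5.6]
opening: 0.384
```

Emit:
step_arm --deltas '[[[0,0,0],0],[[0,0,0],0],[[0,0,0],0],[[0,0,0],0],[[0,0,0],0],[[0,0,0],0]]' --claw 115

```text
time_s: 36.28
ee_pos: [0.4763, 0.2164, 0.0694]
ee_rot: [0.001, 0.709, -0.01, 0.705]
contact_force: [0.9, 1.0, 0.4]
opening: 0.546
```

Emit:
step_arm --deltas '[[[-10,0,0],0],[[-30,0,0],0],[[-60,0,0],0],[[-95,0,0],0],[[-125,0,0],0],[[-150,0,0],0],[[-150,0,0],0]]'

```text
time_s: 36.87
ee_pos: [0.4795, 0.2192, 0.2257]
ee_rot: [0.002, 0.705, -0.009, 0.709]
contact_force: [1.5, 0.1, 0.6]
opening: 0.55
```

Run:
```python
from h import *
import pickle
W=bot.snapshot("wrist")
cv2.imwrite("pics/w25.png",W["pixels"]);pickle.dump(W,open("w25.pkl","wb"))
plan([0.4495,-0.268,0.19],.03)
```

```text
t 36.92 pos [0.4785 0.2188 0.2229] yaw -0.0155 F [ 0.3 -0.1 -0.6] open 0.546 -> shift [  38.  -486.8  -21.5] turn -0.0455 rows 11.7
```

View pics/w25.png

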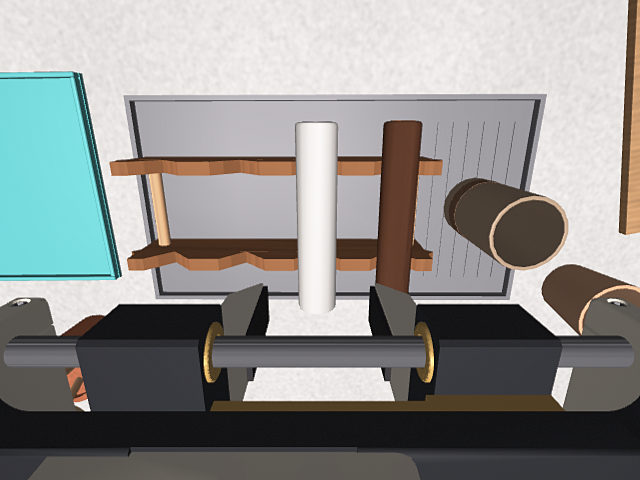

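White sits in notch2 beside the slim one. Next is the ribbed roller.

Emit:
step_arm --deltas '[[[0,-30,-1],0],[[0,-70,-3],0],[[0,-110,-5],0],[[0,-150,-7],0],[[0,-190,-9],0],[[0,-230,-11],0],[[0,-270,-13],0],[[0,-310,-15],0],[[0,-350,-17],-0.02],[[10,-390,-19],-0.045],[[20,-430,-21],-0.045],[[30,-465,-21.5],-0.045]]' --claw 100

```text
time_s: 37.92
ee_pos: [0.4486, -0.2482, 0.1967]
ee_rot: [-0.014, 0.707, 0.007, 0.707]
contact_force: [1.6, 0.4, -0.3]
opening: 0.606
```

Run:
```python
from h import *
import pickle
W=bot.snapshot("wrist")
plan([0.4495,-0.268,0.13],.03)
cv2.imwrite("pics/w26.png",W["pixels"]);pickle.dump(W,open("w26.pkl","wb"))
```

```text
t 37.97 pos [ 0.448  -0.2534  0.1946] yaw 0.026 F [-0.  -5.3 -0.3] open 0.608 -> shift [ 64.8 -13.9   1.3] turn -0.004 rows 1.6
```

View pics/w26.png

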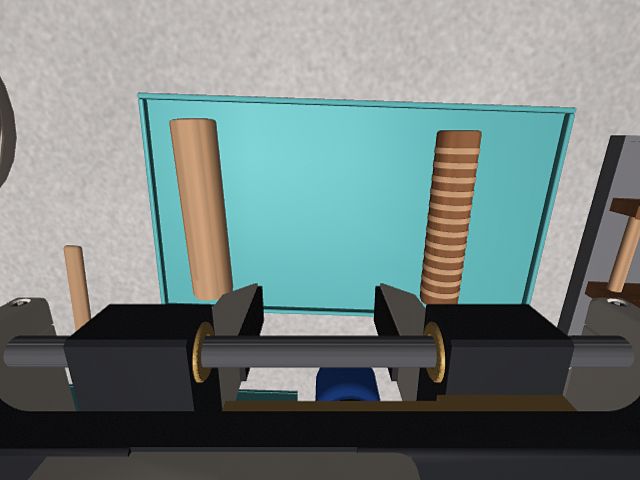

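The ribbed roller was knocked toward +y and is now at columns 420–482. I'll measure it again.

Emit:
step_arm --deltas '[[[0,10,0],0],[[0,40,0],0],[[0,60,0],0],[[0,65,0],0],[[0,65,0],0]]'

```text
time_s: 38.38
ee_pos: [0.4459, -0.1864, 0.1936]
ee_rot: [-0.014, 0.708, 0.006, 0.706]
contact_force: [0.6, 0.4, -0.7]
opening: 0.607
```

Run:
```python
from h import *
import pickle
W=bot.snapshot("wrist")
plan([0.4495,-0.190,0.13],.03)
pickle.dump(W,open("w27.pkl","wb")); crop(W,"w27",270,100,190,210,4); cv2.imwrite("pics/w27f.png",W["pixels"])
```

```text
t 38.43 pos [ 0.4463 -0.1876  0.1938] yaw 0.0281 F [-0.1  0.2  0.2] open 0.605 -> shift [63.9 -1.8  3.3] turn -0.0019 rows 1.5
```

View pics/w27.png

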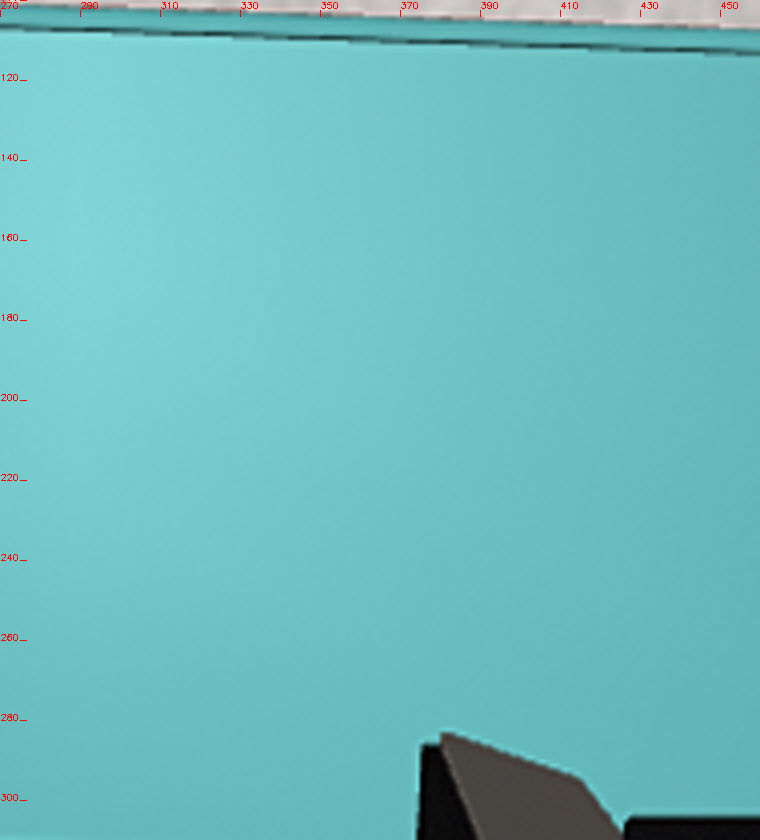

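Run:
```python
from h import *
import pickle
S=bot.snapshot("scene"); D=bot.snapshot("side"); cv2.imwrite("pics/s27.png",S["pixels"]); W=bot.snapshot("wrist"); cv2.imwrite("pics/w28.png",W["pixels"]);pickle.dump(W,open("w28.pkl","wb"))
```

```text
(no output)
```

View pics/w28.png

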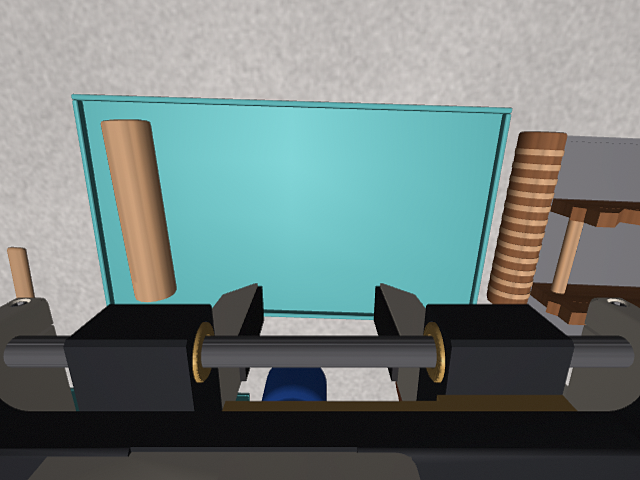

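View pics/s27.png

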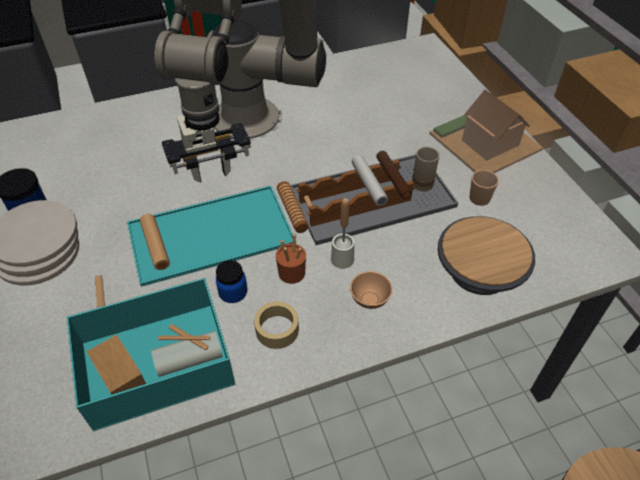

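The ribbed roller has rolled out of the wash tray and is now by the near edge of the rack, about (293,205) in the scene view. I'll go closer and measure it once it rests.

Emit:
step_arm --deltas '[[[-15,30,2],0.02],[[-30,70,4],0.028],[[-40,110,4],0.028],[[-45,150,4],0.028],[[-45,175,4],0.028],[[-45,180,4],0.028],[[-45,180,4],0.028],[[-45,180,4],0.028]]'

```text
time_s: 39.25
ee_pos: [0.4461, -0.0091, 0.2365]
ee_rot: [-0.004, 0.708, -0.005, 0.706]
contact_force: [0.0, -0.5, 0.6]
opening: 0.606
```

Run:
```python
from h import *
import pickle
W=bot.snapshot("wrist"); 
plan([0.4495,0,0.13],.0)
S=bot.snapshot("scene"); D=bot.snapshot("side"); 
crop(S,"s29",230,150,160,130,5);crop(D,"d29",220,230,120,100,6);cv2.imwrite("pics/w29.png",W["pixels"]);pickle.dump((S,D,W),open("s29.pkl","wb"))
```

```text
t 39.3 pos [ 0.4461 -0.0095  0.2365] yaw -0.0029 F [-0.2  0.4  1. ] open 0.608 -> shift [106.3  10.9   3.6] turn -0.0029 rows 2.6
```

View pics/w29.png

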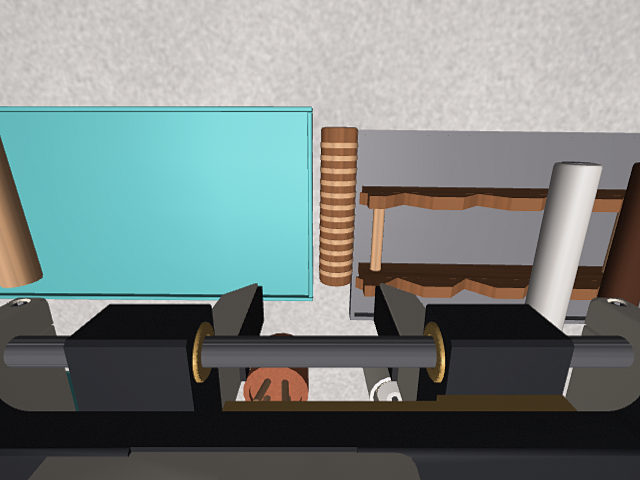

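View pics/s29.png

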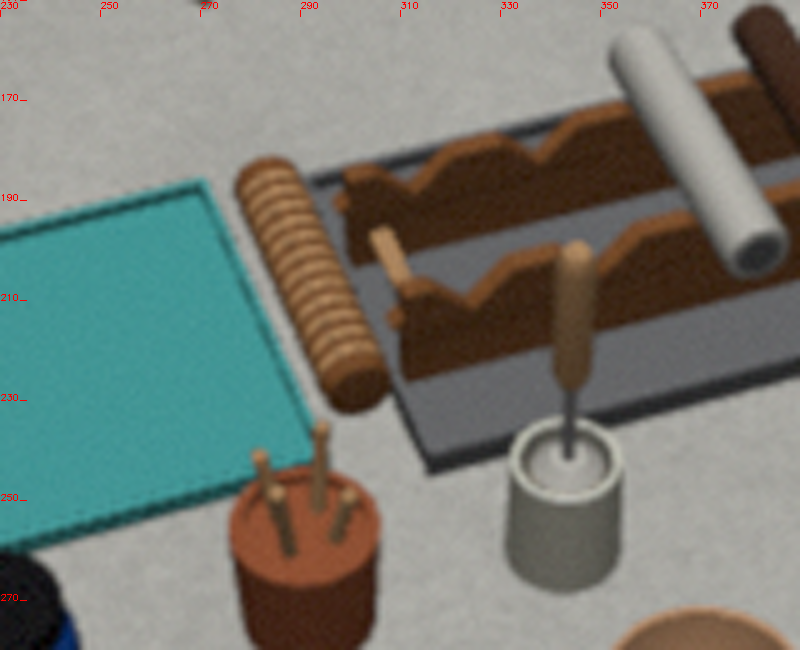

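View pics/d29.png

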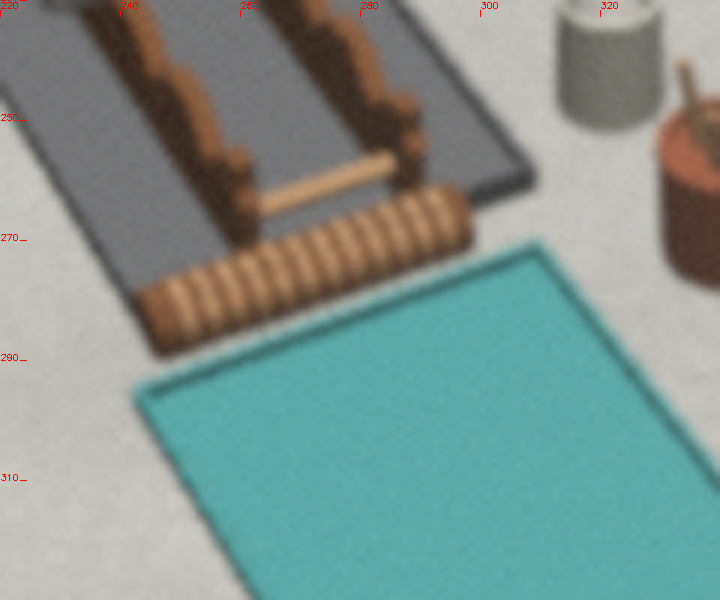

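Run:
```python
from h import *
import pickle
S,D,W=pickle.load(open("s29.pkl","rb"))
crop(W,"w29c",290,100,110,200,4)
```

```text
(no output)
```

View pics/w29c.png

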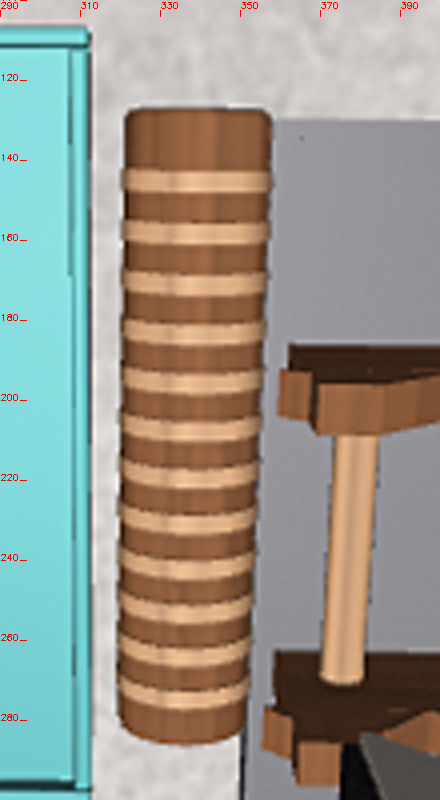

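Run:
```python
from h import *
import pickle
S,D,W=pickle.load(open("s29.pkl","rb"))
q=[(290+a/4-.4,100+b/4-.4) for a,b in [(125,150),(118,680),(271,150),(248,680),(198,107),(185,744)]]
print(fitcyl(W,q,.019,.019,yaw0=-.015))
print("tray edge",onz(W,290+90/4,115,.014),onz(W,290+91/4,285,.014))
print("rack edge",onz(W,290+243/4,100+770/4,.018),onz(W,290+275/4,100+120/4,.018))
for z in(.03,.036,.042): print("dowel",z,[onz(W,290+a/4,100+b/4,z).round(4) for a,b in[(333,450),(376,450),(320,670),(365,670)]])
c=proj(W,[.45,.009,.038])
plan([0.4495,0.008,0.06],-.015)
```

```text
(array([ 0.4425,  0.0085, -0.0142]), array([0.3, 0.2, 0.2, 0.2, 0.7, 1. ]))
tray edge [ 0.34660441 -0.01775391  0.014     ] [ 0.53654334 -0.01885735  0.014     ]
rack edge [0.54420972 0.02614509 0.018     ] [0.36141512 0.02972888 0.018     ]
dowel 0.03 [array([0.4451, 0.0467, 0.03  ]), array([0.4451, 0.0581, 0.03  ]), array([0.5078, 0.0458, 0.03  ]), array([0.5077, 0.0584, 0.03  ])]
dowel 0.036 [array([0.4438, 0.0458, 0.036 ]), array([0.4438, 0.057 , 0.036 ]), array([0.5054, 0.045 , 0.036 ]), array([0.5054, 0.0573, 0.036 ])]
dowel 0.042 [array([0.4425, 0.0449, 0.042 ]), array([0.4425, 0.0559, 0.042 ]), array([0.5031, 0.0441, 0.042 ]), array([0.5031, 0.0562, 0.042 ])]
t 39.4 pos [ 0.446  -0.0097  0.2364] yaw -0.004 F [-0.6 -0.3 -0.8] open 0.61 -> shift [176.2  19.9   3.8] turn 0.011 rows 4.3
```

Emit:
step_arm --deltas '[[[20,10,-2],0],[[60,20,-4],0.01],[[100,23,-4],0.01],[[140,23,-4],0.01],[[165,23,-4],0.01],[[180,23,-4],0.01],[[182,23,-4],0.01],[[182,23,-4],0.01],[[182,23,-4],0.01],[[182,23,-4],0.01]]' --claw 255

```text
time_s: 40.23
ee_pos: [0.4422, 0.0106, 0.0551]
ee_rot: [0.001, 0.707, -0.01, 0.707]
contact_force: [-0.5, 0.5, 0.6]
opening: 0.009
```

Run:
```python
from h import *
plan([0.4425,0.0125,0.0385],-.015)
W=bot.snapshot("wrist"); cv2.imwrite("pics/w30.png",W["pixels"])
```

```text
t 40.23 pos [0.4422 0.0106 0.0551] yaw -0.0145 F [-0.5  0.5  0.6] open 0.009 -> shift [16.6  2.2  0.3] turn 0.0005 rows 0.4
```

View pics/w30.png

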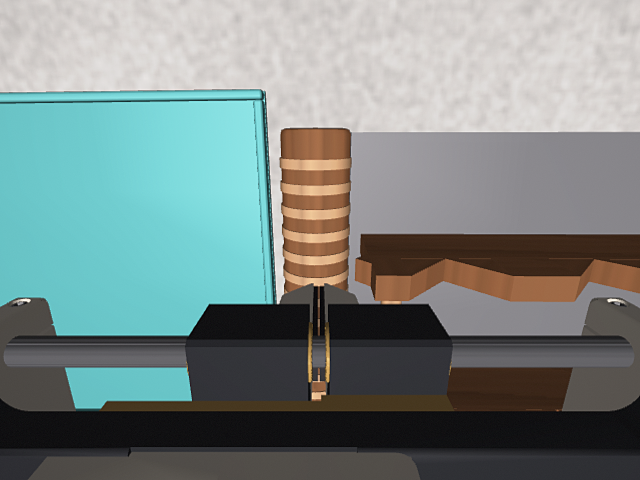

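Emit:
step_arm --deltas '[[[8,2,0],0],[[14,2,0],0],[[16.5,2,0],0],[[18,2,0],0],[[18,2,0],0]]'

```text
time_s: 40.7
ee_pos: [0.442, 0.0126, 0.0379]
ee_rot: [0.0, 0.707, -0.01, 0.707]
contact_force: [-4.6, 1.7, 14.2]
opening: 0.004
```

Pressing at 14 N. Rolling it toward −y.

Emit:
step_arm --deltas '[[[0,-2,0],0],[[0,-5,0],0],[[0,-8,0],0],[[0,-11,0],0],[[0,-14,0],0],[[0,-17,0],0],[[0,-18,0],0]]'

```text
time_s: 41.28
ee_pos: [0.4417, -0.0057, 0.0381]
ee_rot: [0.0, 0.707, -0.01, 0.707]
contact_force: [1.0, 1.5, 4.2]
opening: 0.01
```

Emit:
step_arm --deltas '[[[-8,0,0],0],[[-25,0,0],0],[[-50,0,0],0],[[-80,0,0],0],[[-80,0,0],0],[[-80,0,0],0]]'

```text
time_s: 41.78
ee_pos: [0.4428, -0.0048, 0.1195]
ee_rot: [0.0, 0.706, -0.01, 0.708]
contact_force: [-0.3, 0.6, -0.9]
opening: 0.002
```

Run:
```python
from h import *
import pickle
W=bot.snapshot("wrist"); crop(W,"w31",230,90,190,210,4);pickle.dump(W,open("w31.pkl","wb"))
plan([0.4425,0.0,0.0195],-.015)
```

```text
t 41.83 pos [ 0.4419 -0.0046  0.1183] yaw -0.0142 F [-0.3  0.   0.4] open 0.005 -> shift [98.7  5.9  0.6] turn 0.0008 rows 2.4
```

View pics/w31.png

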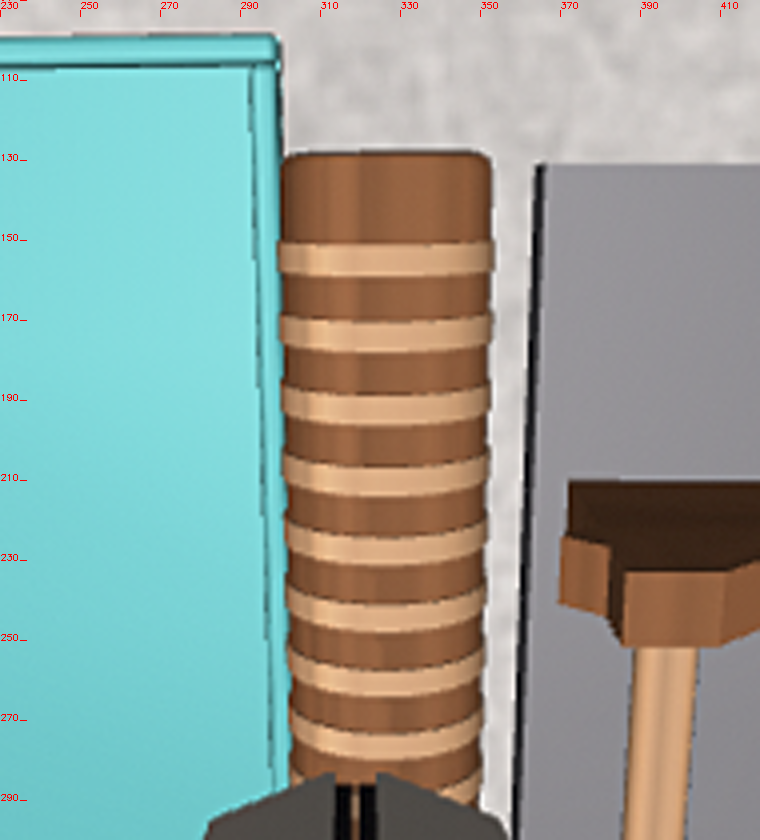

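Run:
```python
from h import *
import pickle
W=pickle.load(open("w31.pkl","rb"))
q=[(230+a/4-.4,90+b/4-.4) for a,b in [(281,230),(291,700),(491,230),(480,700),(385,151)]]
p,r=fitcyl(W,q,.019,.019,yaw0=-.014);print(p,r)
plan([p[0],p[1],0.0195],p[2])
```

```text
[ 0.4432 -0.     -0.009 ] [0.4 0.4 0.4 0.4 0. ]
t 41.83 pos [ 0.4419 -0.0046  0.1183] yaw -0.0142 F [-0.3  0.   0.4] open 0.005 -> shift [98.7  5.9  1.3] turn -0.0052 rows 2.4
```

Emit:
step_arm --deltas '[[[0,5,1],-0.005],[[0,5,1],-0.005],[[20,5,1],-0.005],[[40,5,1],-0.005],[[55,5,1],-0.005],[[60,5,1],-0.005],[[60,5,1],-0.005],[[60,5,1],-0.005]]' --claw 130

```text
time_s: 42.5
ee_pos: [0.443, -0.0004, 0.0581]
ee_rot: [-0.001, 0.707, -0.008, 0.707]
contact_force: [-1.0, 1.1, -0.4]
opening: 0.48
```

Run:
```python
from h import *
plan([.4432,0.0005,0.0205],-.012)
W=bot.snapshot("wrist"); cv2.imwrite("pics/w32.png",W["pixels"])
```

```text
t 42.5 pos [ 4.43e-01 -4.00e-04  5.81e-02] yaw -0.0092 F [-1.   1.1 -0.4] open 0.48 -> shift [37.6  1.4  0.3] turn 0.0028 rows 0.9
```

View pics/w32.png

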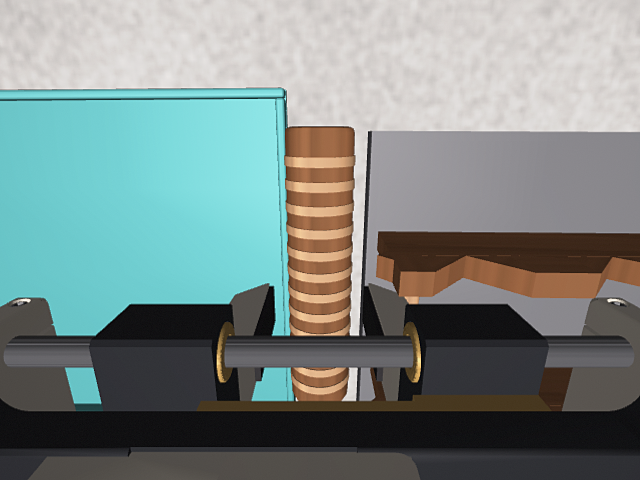

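Emit:
step_arm --deltas '[[[10,1,0],0],[[20,1,0],0],[[29,1,0],0],[[35,1,0],0],[[37,1,0],0],[[37,1,0],0],[[37,1,0],0]]'

```text
time_s: 43.13
ee_pos: [0.4434, 0.0001, 0.0218]
ee_rot: [-0.001, 0.707, -0.008, 0.707]
contact_force: [0.5, -0.4, 0.2]
opening: 0.49
```

Emit:
step_arm --deltas '[[[1.5,0,0],0],[[1.5,0,0],0],[[1.5,0,0],0]]'

```text
time_s: 43.38
ee_pos: [0.4436, 0.0001, 0.0205]
ee_rot: [-0.001, 0.707, -0.008, 0.707]
contact_force: [0.0, 0.5, 0.8]
opening: 0.487
```

Emit:
step_arm --deltas '[[[0,0,0],0],[[0,0,0],0],[[0,0,0],0],[[0,0,0],0],[[0,0,0],0],[[0,0,0],0]]' --claw 255 --squeeze 15

```text
time_s: 43.88
ee_pos: [0.4437, -0.0, 0.0206]
ee_rot: [-0.001, 0.707, -0.008, 0.708]
contact_force: [-1.2, -0.4, 2.7]
opening: 0.404
```

Opening reads about 37.9 mm, so it is gripped at the full diameter. Lifting carefully.

Emit:
step_arm --deltas '[[[0,0,0],0],[[-3,0,0],0],[[-8,0,0],0],[[-15,0,0],0],[[-25,0,0],0],[[-30,0,0],0],[[-30,0,0],0]]' --squeeze 30

```text
time_s: 44.47
ee_pos: [0.4445, 0.0003, 0.052]
ee_rot: [-0.002, 0.706, -0.008, 0.708]
contact_force: [0.0, 0.3, -0.7]
opening: 0.401
```

Run:
```python
from h import *
plan([.4432,0.0005,0.0205],-.012)
W=bot.snapshot("wrist"); cv2.imwrite("pics/w33.png",W["pixels"])
D=bot.snapshot("side");crop(D,"d33",220,230,120,100,6)
```

```text
t 44.47 pos [4.445e-01 3.000e-04 5.200e-02] yaw -0.0092 F [ 0.   0.3 -0.7] open 0.401 -> shift [31.4  0.6 -1.4] turn 0.0028 rows 0.8
```

View pics/w33.png

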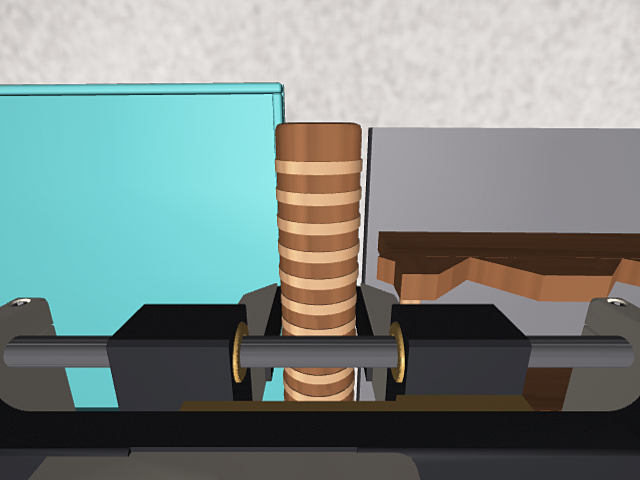

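View pics/d33.png

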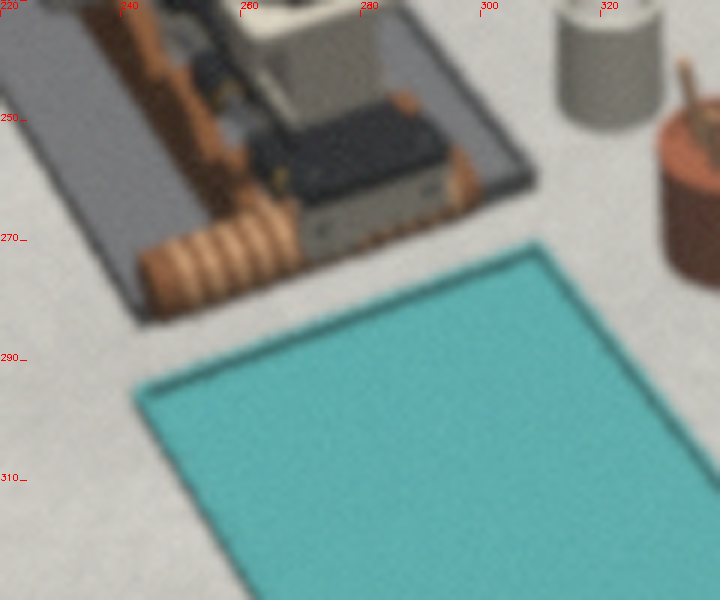

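Emit:
step_arm --deltas '[[[-15,0,0],0],[[-40,0,0],0],[[-65,5,1],0],[[-85,25,5],0.006],[[-90,55,10],0.006],[[-90,90,18],0.006],[[-90,120,24],0.006],[[-90,140,29],0.006],[[-90,144,29],0.006],[[-90,144,29],0.006],[[-90,144,29],0.006]]'

```text
time_s: 45.48
ee_pos: [0.4733, 0.1448, 0.1384]
ee_rot: [0.0, 0.707, -0.01, 0.707]
contact_force: [-0.0, -0.2, -1.1]
opening: 0.393
```

Run:
```python
from h import *
import pickle
plan([.4735,0.1445,0.09],-.0145)
W=bot.snapshot("wrist"); cv2.imwrite("pics/w34.png",W["pixels"]);pickle.dump(W,open("w34.pkl","wb"))
S=bot.snapshot("scene");crop(S,"s34",290,110,150,120,5)
```

```text
t 45.48 pos [0.4733 0.1448 0.1384] yaw -0.0146 F [-0.  -0.2 -1.1] open 0.393 -> shift [48.4  0.4  0.2] turn -0.0001 rows 1.2
```

View pics/w34.png

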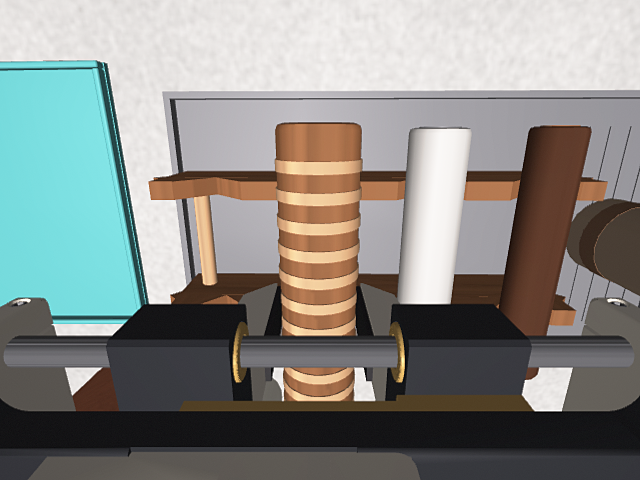

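View pics/s34.png

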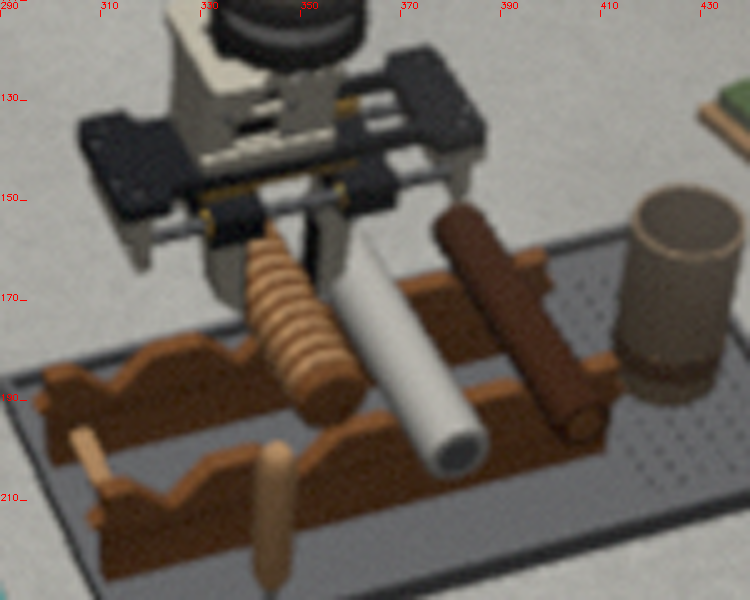

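Emit:
step_arm --deltas '[[[15,0,0],0],[[35,0,0],0],[[48,0,0],0],[[50,0,0],0]]'

```text
time_s: 45.92
ee_pos: [0.4721, 0.1421, 0.0867]
ee_rot: [0.001, 0.708, -0.012, 0.706]
contact_force: [-0.7, 0.2, -1.1]
opening: 0.395
```

Emit:
step_arm --deltas '[[[0,2.4,1],0],[[1,2.4,1],0],[[3,2.4,1],0],[[3.5,2.4,1],0]]'

```text
time_s: 46.25
ee_pos: [0.4735, 0.1443, 0.0837]
ee_rot: [0.001, 0.708, -0.012, 0.706]
contact_force: [-0.1, 1.1, -0.5]
opening: 0.399
```

Emit:
step_arm --deltas '[[[1,0,0],0],[[2,0,0],0],[[2.5,0,0],0]]'

```text
time_s: 46.5
ee_pos: [0.4736, 0.1444, 0.0813]
ee_rot: [0.001, 0.708, -0.012, 0.706]
contact_force: [-0.3, -0.1, -0.8]
opening: 0.398
```

Emit:
step_arm --deltas '[[[1,0,0],0],[[1.5,0,0],0],[[1.5,0,0],0]]'

```text
time_s: 46.75
ee_pos: [0.4737, 0.1443, 0.0806]
ee_rot: [0.001, 0.707, -0.011, 0.707]
contact_force: [-1.3, -0.6, 6.0]
opening: 0.397
```

Contact, seated. Releasing and retreating.

Emit:
step_arm --deltas '[[[0,0,0],0],[[0,0,0],0],[[0,0,0],0],[[0,0,0],0],[[0,0,0],0],[[0,0,0],0]]' --claw 110

```text
time_s: 47.25
ee_pos: [0.4737, 0.1443, 0.0805]
ee_rot: [0.001, 0.707, -0.011, 0.707]
contact_force: [-0.0, -0.1, -0.4]
opening: 0.568
```

Emit:
step_arm --deltas '[[[-10,0,0],0],[[-30,0,0],0],[[-60,0,0],0],[[-95,0,0],0],[[-125,0,0],0],[[-140,0,0],0],[[-140,0,0],0]]'

```text
time_s: 47.83
ee_pos: [0.4757, 0.1467, 0.2251]
ee_rot: [0.002, 0.705, -0.011, 0.71]
contact_force: [1.0, -1.0, -0.6]
opening: 0.568
```

Run:
```python
from h import *
import pickle
W=bot.snapshot("wrist"); cv2.imwrite("pics/w35.png",W["pixels"]);pickle.dump(W,open("w35.pkl","wb"))
plan([0.4445,-0.3609,0.20],.0509)
```

```text
t 47.88 pos [0.4747 0.1465 0.2228] yaw -0.0177 F [ 0.3  0.1 -0.8] open 0.569 -> shift [  29.7 -507.5  -21.3] turn -0.0686 rows 12.2
```

View pics/w35.png

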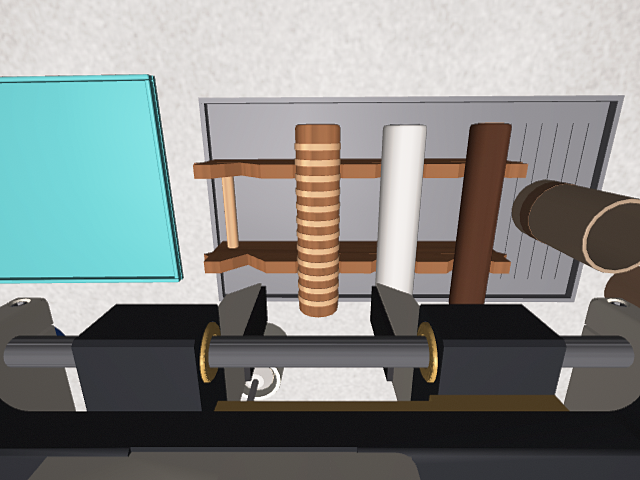

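Emit:
step_arm --deltas '[[[0,-30,-1],0],[[0,-70,-3],0],[[0,-110,-5],0],[[0,-150,-7],0],[[0,-190,-9],0],[[0,-230,-11],0],[[0,-270,-13],0],[[0,-310,-15],-0.02],[[0,-350,-17],-0.04],[[0,-390,-19],-0.069],[[0,-430,-20],-0.069],[[0,-460,-21],-0.069]]' --claw 107

```text
time_s: 48.88
ee_pos: [0.4443, -0.3157, 0.2277]
ee_rot: [-0.022, 0.707, 0.013, 0.707]
contact_force: [-0.2, 0.6, 0.3]
opening: 0.579
```

Emit:
step_arm --deltas '[[[0,-15,0],0],[[0,-15,0],0]]'

```text
time_s: 49.05
ee_pos: [0.4438, -0.3338, 0.2259]
ee_rot: [-0.02, 0.707, 0.012, 0.706]
contact_force: [-1.2, 1.0, -0.2]
opening: 0.581
```

Run:
```python
from h import *
import pickle
W=bot.snapshot("wrist"); cv2.imwrite("pics/w36.png",W["pixels"]);pickle.dump(W,open("w36.pkl","wb"))
plan([0.444,-0.3609,0.13],.0509)
```

```text
t 49.1 pos [ 0.444  -0.3316  0.226 ] yaw 0.047 F [ 0.  -0.7  0.2] open 0.582 -> shift [ 96.3 -28.2  -1.3] turn -0.0039 rows 2.4
```

View pics/w36.png

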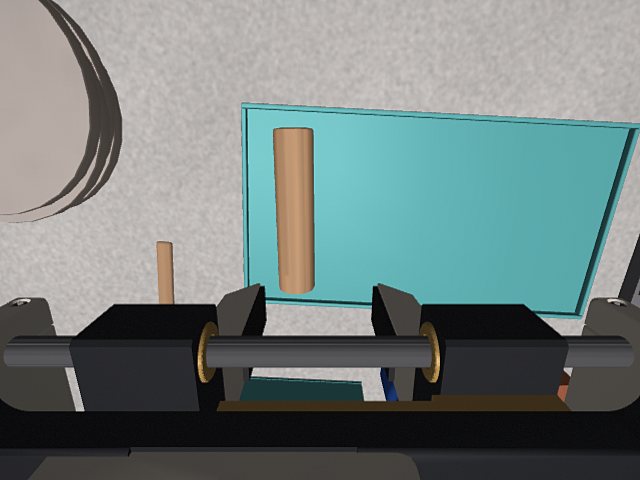

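Run:
```python
from h import *
import pickle
W=pickle.load(open("w36.pkl","rb")); crop(W,"w36c",230,95,110,210,4)
print(fitcyl(W,[(273.8,140),(279,280),(313.6,140),(314.2,280),(294,127),(297,294)],.02,.025,yaw0=.04))
```

```text
(array([ 0.4428, -0.3605,  0.0459]), array([0.4, 0.4, 0.4, 0.4, 0.3, 0.4]))
```

View pics/w36c.png

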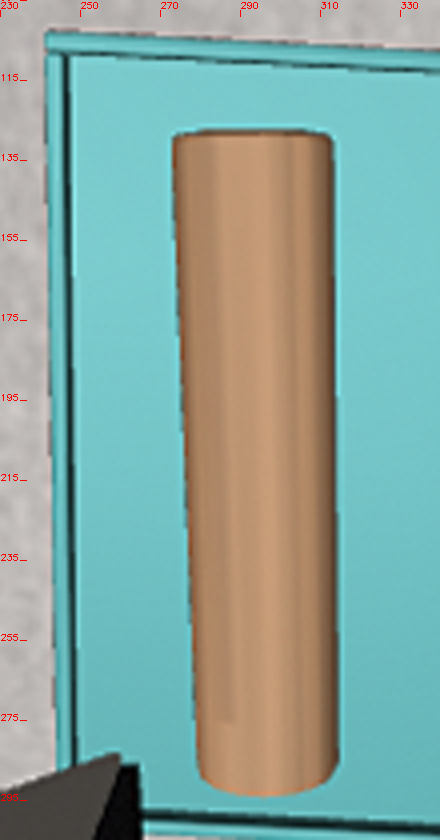

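Emit:
step_arm --deltas '[[[20,-10,-1],-0.002],[[45,-22,-1],-0.002],[[75,-29,-2],-0.002],[[105,-29,-2],-0.002],[[115,-29,-2],-0.002],[[115,-29,-2],-0.002],[[115,-29,-2],-0.002],[[115,-29,-2],-0.002]]'

```text
time_s: 49.77
ee_pos: [0.4443, -0.362, 0.1132]
ee_rot: [-0.022, 0.707, 0.013, 0.707]
contact_force: [1.3, -0.8, 1.2]
opening: 0.579
```

Run:
```python
from h import *
import pickle
W=bot.snapshot("wrist"); cv2.imwrite("pics/w37.png",W["pixels"])
plan([0.443,-0.3605,0.013],.048)
```

```text
t 49.82 pos [ 0.4443 -0.3622  0.1134] yaw 0.0497 F [-0.5  0.2  0.1] open 0.584 -> shift [100.4   3.1  -1.3] turn 0.0017 rows 2.4
```

View pics/w37.png

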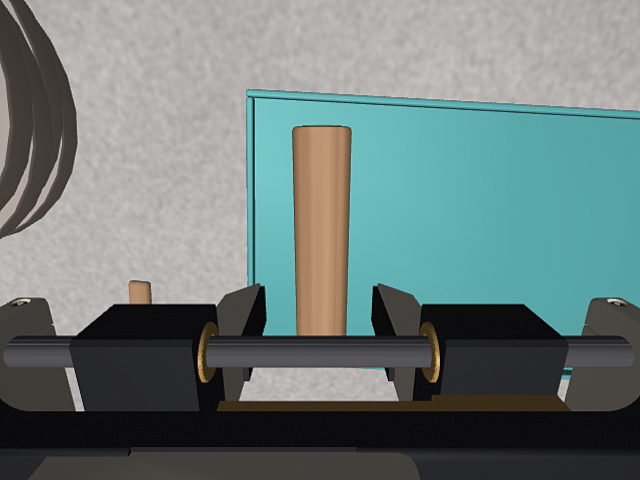

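Emit:
step_arm --deltas '[[[15,1.5,-1],0],[[40,1.5,-1],0],[[65,1.5,-1],0],[[85,1.5,-1],0],[[95,1.5,-1],0],[[100,1.5,-1],0],[[100,1.5,-1],0],[[100,1.5,-1],0]]'

```text
time_s: 50.48
ee_pos: [0.4441, -0.3627, 0.0147]
ee_rot: [-0.023, 0.706, 0.012, 0.708]
contact_force: [0.4, 0.3, 0.2]
opening: 0.582
```

Emit:
step_arm --deltas '[[[0,0,0],0],[[0,0,0],0],[[0,0,0],0],[[0,0,0],0],[[0,0,0],0],[[0,0,0],0],[[0,0,0],0],[[0,0,0],0]]' --claw 255 --squeeze 25

```text
time_s: 51.15
ee_pos: [0.4447, -0.3632, 0.0159]
ee_rot: [-0.023, 0.705, 0.012, 0.708]
contact_force: [-0.9, 1.0, 5.9]
opening: 0.43
```

Emit:
step_arm --deltas '[[[-10,0,0],0],[[-30,0,0],0],[[-55,0,0],0],[[-85,0,0],0],[[-115,0,0],0],[[-135,0,0],0],[[-140,0,0],0],[[-140,0,0],0]]'

```text
time_s: 51.82
ee_pos: [0.4445, -0.3614, 0.1576]
ee_rot: [-0.024, 0.705, 0.011, 0.709]
contact_force: [-0.4, -0.3, -2.3]
opening: 0.424
```

Run:
```python
from h import *
import pickle
W=bot.snapshot("wrist"); cv2.imwrite("pics/w38.png",W["pixels"])
plan([0.473,0.0725,0.155],-.0145)
```

```text
t 51.87 pos [ 0.4438 -0.3608  0.1557] yaw 0.0498 F [ 0.5 -0.5 -1.7] open 0.425 -> shift [ -6.1 431.2  50.7] turn 0.0643 rows 10.4
```

View pics/w38.png

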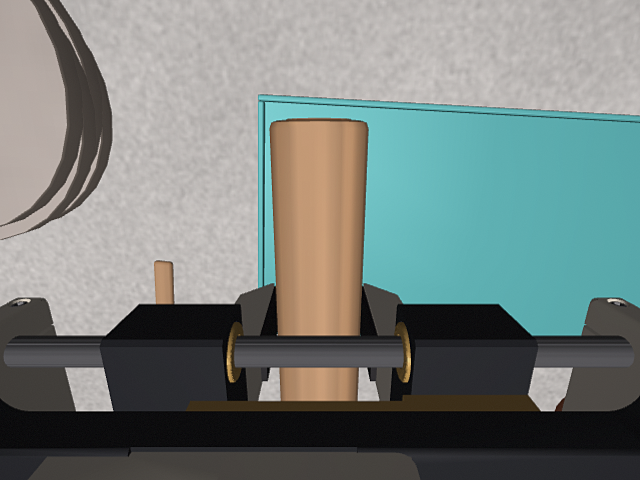

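Emit:
step_arm --deltas '[[[0,25,3],0],[[0,60,7],0],[[0,100,12],0.01],[[0,140,17],0.02],[[0,180,22],0.03],[[0,220,27],0.045],[[0,260,32],0.064],[[0,300,37],0.064],[[0,340,42],0.064],[[0,380,47],0.064],[[0,415,50],0.064],[[0,431,51],0.064]]'

```text
time_s: 52.87
ee_pos: [0.4716, 0.0759, 0.1468]
ee_rot: [-0.001, 0.707, -0.009, 0.707]
contact_force: [-0.4, -0.6, -1.7]
opening: 0.428
```

Emit:
step_arm --deltas '[[[0,5,0],0],[[0,5,0],0],[[0,5,0],0]]'

```text
time_s: 53.12
ee_pos: [0.4709, 0.0804, 0.1456]
ee_rot: [-0.002, 0.708, -0.009, 0.706]
contact_force: [0.2, -0.4, -0.8]
opening: 0.427
```

Run:
```python
from h import *
import pickle
W=bot.snapshot("wrist"); cv2.imwrite("pics/w39.png",W["pixels"])
plan([0.474,0.0725,0.080],-.0145)
```

```text
t 53.17 pos [0.4713 0.0799 0.146 ] yaw -0.0122 F [ 0.4  0.1 -1.5] open 0.426 -> shift [66.1 -6.3  2.9] turn 0.0023 rows 1.6
```

View pics/w39.png

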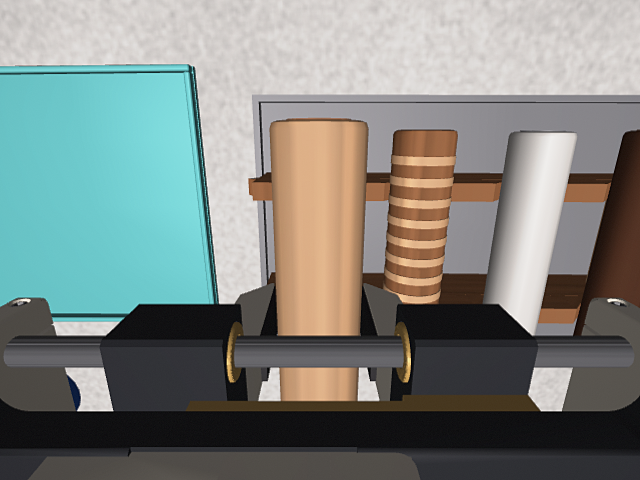

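Emit:
step_arm --deltas '[[[0,-5,3],0.002],[[12,-5,3],0.002],[[32,-5,3],0.002],[[50,-5,3],0.002],[[60,-5,3],0.002],[[63,-5,3],0.002],[[63,-5,3],0.002]]'

```text
time_s: 53.75
ee_pos: [0.474, 0.0725, 0.0824]
ee_rot: [0.0, 0.708, -0.011, 0.706]
contact_force: [0.4, -0.2, -1.5]
opening: 0.427
```

Run:
```python
from h import *
plan([0.474,0.0725,0.0715],-.0145)
```

```text
t 53.75 pos [0.474  0.0725 0.0824] yaw -0.0161 F [ 0.4 -0.2 -1.5] open 0.427 -> shift [10.9  0.1  0.1] turn -0.0016 rows 0.3
```

Emit:
step_arm --deltas '[[[3,0,0],0],[[6,0,0],0],[[8,0,0],0],[[9.5,0,0],0],[[10.5,0,0],0],[[10.5,0,0],0]]'

```text
time_s: 54.25
ee_pos: [0.4739, 0.0724, 0.0719]
ee_rot: [0.0, 0.708, -0.011, 0.706]
contact_force: [0.2, 0.7, -1.9]
opening: 0.427
```

Emit:
step_arm --deltas '[[[1,0,0],0],[[1.5,0,0],0],[[1.5,0,0],0]]'

```text
time_s: 54.5
ee_pos: [0.4742, 0.0721, 0.0712]
ee_rot: [-0.0, 0.708, -0.011, 0.706]
contact_force: [-3.4, -3.3, 5.6]
opening: 0.432
```

Emit:
step_arm --deltas '[[[0,0,0],0],[[0,0,0],0],[[0,0,0],0],[[0,0,0],0],[[0,0,0],0],[[0,0,0],0]]' --claw 108

```text
time_s: 55.0
ee_pos: [0.4742, 0.0722, 0.0711]
ee_rot: [-0.0, 0.708, -0.011, 0.706]
contact_force: [-0.6, -0.2, -0.1]
opening: 0.572
```

Emit:
step_arm --deltas '[[[-10,0,0],0],[[-30,0,0],0],[[-60,0,0],0],[[-95,0,0],0],[[-130,0,0],0],[[-165,0,0],0],[[-190,0,0],0],[[-200,0,0],0],[[-200,0,0],0]]'

```text
time_s: 55.75
ee_pos: [0.4759, 0.0755, 0.2739]
ee_rot: [-0.0, 0.706, -0.011, 0.708]
contact_force: [0.5, -0.0, 0.1]
opening: 0.579
```

Emit:
step_arm --deltas '[[[-5,30,0],0],[[-10,60,0],0],[[-15,85,0],0],[[-20,95,0],0],[[-20,95,0],0],[[-20,95,0],0]]'

```text
time_s: 56.25
ee_pos: [0.477, 0.1705, 0.2915]
ee_rot: [-0.001, 0.706, -0.011, 0.708]
contact_force: [0.2, -1.0, -0.4]
opening: 0.577
```

Run:
```python
from h import *
import pickle
plan([0.474,0.17,0.3],0)
W=bot.snapshot("wrist");S=bot.snapshot("scene");D=bot.snapshot("side")
cv2.imwrite("pics/w40.png",W["pixels"]);cv2.imwrite("pics/s40.png",S["pixels"]);cv2.imwrite("pics/d40.png",D["pixels"]);pickle.dump((S,D,W),open("s40.pkl","wb"))
```

```text
t 56.25 pos [0.477  0.1705 0.2915] yaw -0.014 F [ 0.2 -1.  -0.4] open 0.577 -> shift [-8.5 -0.7 -2.9] turn -0.014 rows 0.2
```

View pics/w40.png

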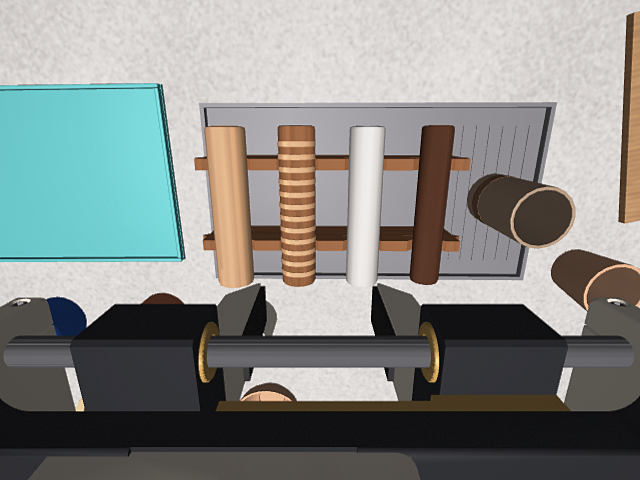

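View pics/s40.png

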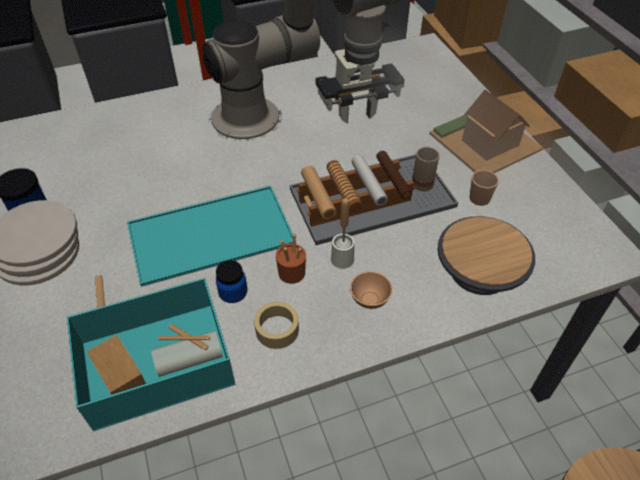

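View pics/d40.png

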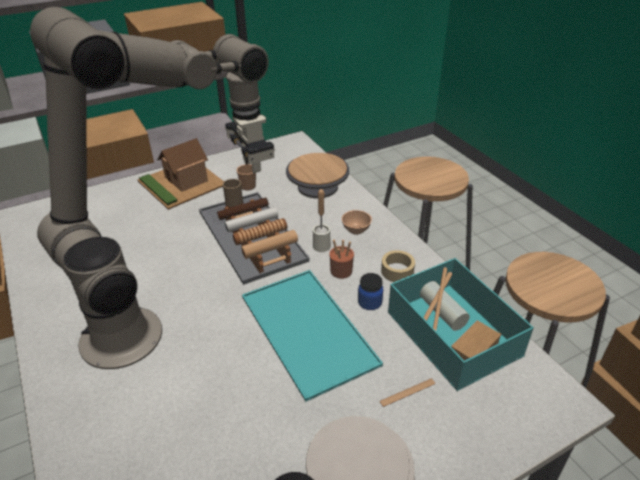

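All four rollers lie across the boards. I'll check them with fits before handing in.

Run:
```python
from h import *
import pickle
S,D,W=pickle.load(open("s40.pkl","rb")); crop(W,"w40a",195,115,180,185,4); crop(W,"w40b",335,115,180,185,4); crop(W,"w40c",440,150,150,120,4)
```

```text
(no output)
```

View pics/w40a.png

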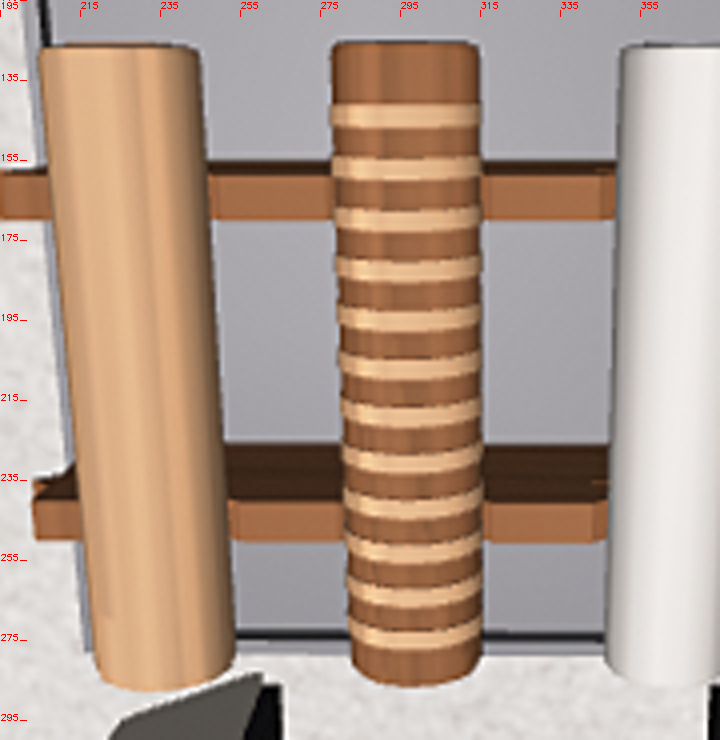

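View pics/w40b.png

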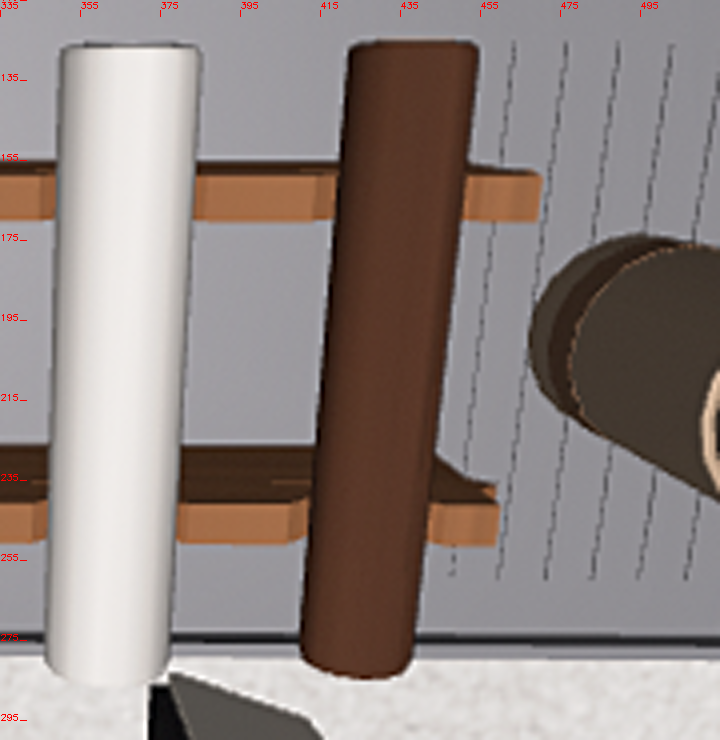

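View pics/w40c.png

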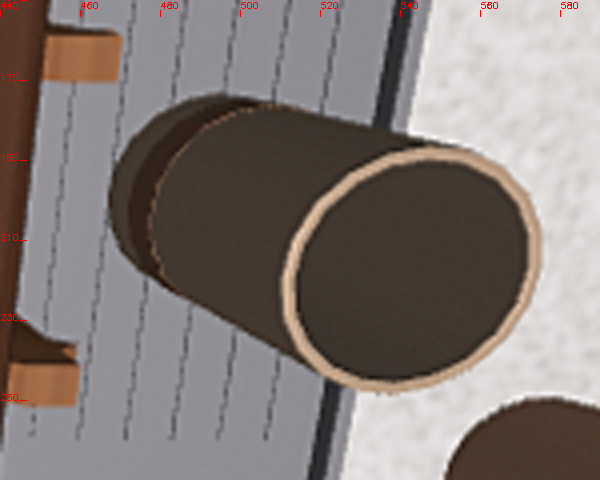

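Run:
```python
from h import *
import pickle
S,D,W=pickle.load(open("s40.pkl","rb"))
C=np.array([.4743,.2325]);y=-.0145;Rm=np.array([[np.cos(y),-np.sin(y)],[np.sin(y),np.cos(y)]])
for n,r,x0,p in [("thick",.02,195,[(48,150),(93,650),(204,150),(233,630),(120,43),(165,690)]),
 ("ribbed",.019,195,[(332,150),(351,650),(480,150),(481,640),(405,40),(415,686)]),
 ("white",.018,335,[(58,150),(45,640),(198,150),(169,640),(130,43),(105,686)]),
 ("slim",.016,335,[(342,150),(303,630),(470,150),(414,640),(415,40),(355,678)])]:
    q=[(x0+a/4-.4,115+b/4-.4) for a,b in p]
    f,e=fitcyl(W,q,r,.052+1.414*r,yaw0=-.01); print(n,"rack xy",(Rm.T@(f[:2]-C)).round(4),"dyaw",round(f[2]-y,4),e)
q=[(440+a/4-.4,150+b/4-.4) for a,b in [(283,280),(540,240),(435,147),(390,393)]]
c,e=fitcirc(W,q,.031,.118);print("jar",(Rm.T@(c-C)).round(4),e)
crop(S,"s40c",300,150,160,130,5)
print(bot.sense()["contact_force"],bot.sense()["time_s"])
```

```text
thick rack xy [ 1.000e-04 -1.604e-01] dyaw -0.0027 [0.5 0.3 0.5 0.3 0.5 0.7]
ribbed rack xy [-0.0006 -0.0883] dyaw 0.0012 [-0.   0.3 -0.   0.3  0.6  0.8]
white rack xy [ 0.     -0.0161] dyaw -0.0023 [0.1 0.3 0.1 0.3 0.6 0.8]
slim rack xy [-0.0007  0.0561] dyaw 0.0014 [0.3 0.6 0.3 0.7 0.6 0.7]
jar [0.0007 0.1506] [0.92 0.88 0.49 0.81]
[-0.42395006 -0.28696358  0.24851588] 56.4
```

View pics/s40c.png

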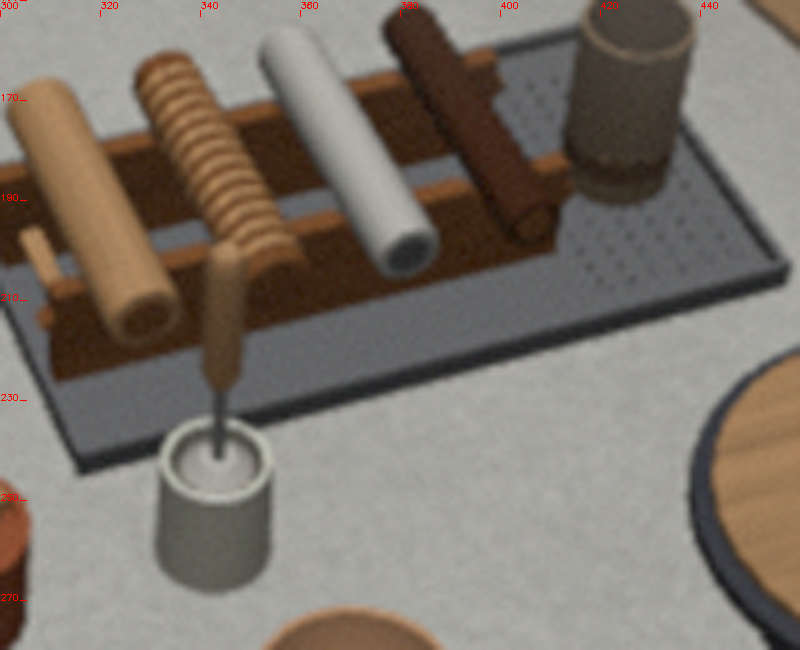

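Run:
```python
from bench import bot
print(bot.finish_job())
```

```text
the job is handed in; nothing more can be done
None
```

The washing-up is done and handed in at about 56 s of the 210 s allowed. No verdict was reported.

- **Scrubbing:** I gave the jar five full strokes (the four asked for plus one spare) and stood the brush back in its pot. The brush depth was inferred from the tool height, not measured. It put the bristle end within about 10 mm of the inner floor each time, inside the 16 mm allowed. The bristles showing above the rim were checked by picture on the first stroke.
- **Jar:** It stands on the tray's free end at y ≈ 0.151 m in the rack frame, within 1 mm of the rack's centre line.
- **Rollers:** All four were present and lie in the notches:

  | Roller | Notch pair |
  |---|---|
  | thick | notch0 |
  | ribbed | notch1 |
  | plastic | notch2 |
  | slim | notch3 |

  The last wrist-camera fits put each one within 1 mm of its notch and centre line and within 0.003 rad of square.
- **Knocked roller:** The ribbed roller was knocked during the run and rolled out of the wash tray into the gap beside the rack. I rolled it clear of the rack lip, gripped it by the fingertips and placed it. The grip slipped slightly on the way, but the final fit was good.
- **Camera disagreement:** The scene and side cameras disagreed with each other by up to about 8 mm on the rack's position, so I relied on the wrist camera for all placing.
- **End state:** The last pictures show the brush upright in its pot, the jar upright and the other objects where they were by eye. The arm was clear of everything, with no contact force.

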